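Raise the jar stand one hole, dock its carrier tray and load the small jars

TASK

The tall jar is in the way of the tray, so raise both telescoping legs of the jar stand by exactly one hole: squeeze each spring button flush, slide the sleeve up and let the button snap fully out of the next hole. Then lay the carrier tray across the two heads, nudging it until both its holes drop over the locating pins and it lies flat, and only then stand every small jar from the carton upright on the tray's floor. Leave the tall jar and everything else on the bench where it is.

Things in the scene. Friction and masses are not known exactly. Their poses are not given: they have to be found in the camera images.
- stand: Jar stand fixed to the bench: grey steel base plate 160 (x) x 310 (y) x 12 mm with two upright telescoping legs at y = +125 mm (left) and -125 mm (right): fixed square mast inside, aluminium square sleeve 32 x 32 mm, 125 mm long, outside. Origin: centre of the plate's underside; z up. Its place and turn vary.
- left_leg (a joint): Height of the left leg's aluminium sleeve (stand's +y side), m: 0 = lowest, button in its top hole; 0.040 = one hole up (0.039 to 0.041 when latched; it may sag 0.001 more); 0.080 = two. The button locks it while out. Between holes the button is hidden and the sleeve slides with 3 N friction, staying where it is left. With the button flush about 15 N of lift starts it; a squeeze of the sleeve at button height presses the button flush and carries the sleeve up.
- left_button (a joint): Left snap button, m pressed in: 0 = fully out, 6.5 mm proud of the sleeve; 0.0065 = flush; about 0.0085 = hidden behind the sleeve wall between holes. Round-headed steel, 12 mm across, on the fixed mast: it does not move up or down with the sleeve. Spring, 2 N at rest to 4 N flush.
- left_button_tip (a point): Tip of the left button, on the sleeve's outward face (+y of the stand), 22.5 mm from the leg's axis when out, 117 mm above the bench. The sleeve has three 14 mm holes in this face, 40 mm apart, the top one 22 mm below the sleeve's upper end. Axes as the stand.
- left_head (a point): Centre of the upper face of the left leg's T-head, on the leg's axis; rises with the sleeve; 149 mm above the bench with the leg at 0. The head is a bar 96 mm (stand x) x 20 mm (stand y) x 10 mm thick on top of the sleeve. A locating pin, 10 mm in diameter tapered to 5 mm at its tip, stands up 11 mm from this point. Axes as the stand.
- right_leg (a joint): Height of the right leg's aluminium sleeve (stand's -y side), m: 0 = lowest, button in its top hole; 0.040 = one hole up (0.039 to 0.041 when latched; it may sag 0.001 more); 0.080 = two. The button locks it while out. Between holes the button is hidden and the sleeve slides with 3 N friction, staying where it is left. With the button flush about 15 N of lift starts it; a squeeze of the sleeve at button height presses the button flush and carries the sleeve up.
- right_button (a joint): Right snap button, m pressed in: 0 = fully out, 6.5 mm proud of the sleeve; 0.0065 = flush; about 0.0085 = hidden behind the sleeve wall between holes. Round-headed steel, 12 mm across, on the fixed mast: it does not move up or down with the sleeve. Spring, 2 N at rest to 4 N flush.
- right_button_tip (a point): Tip of the right button, on the sleeve's outward face (-y of the stand), 22.5 mm from the leg's axis when out, 117 mm above the bench. The sleeve has three 14 mm holes in this face, 40 mm apart, the top one 22 mm below the sleeve's upper end. Axes as the stand.
- right_head (a point): Centre of the upper face of the right leg's T-head, on the leg's axis; rises with the sleeve; 149 mm above the bench with the leg at 0. The head is a bar 96 mm (stand x) x 20 mm (stand y) x 10 mm thick on top of the sleeve. A locating pin, 10 mm in diameter tapered to 5 mm at its tip, stands up 11 mm from this point. Axes as the stand.
- tray_grip (a point): Centre of the carrier tray's grab bar: 14 mm round wood, 70 mm long along tray y, 57 mm above the tray's underside, on a 10 mm thick upright 62 mm long. Plywood tray 96 (x) x 352 (y) mm, floor 12 mm thick, 84 x 340 mm inside, rims 24 mm above the floor; 0.4 kg. Through holes 14 (x) x 18 (y) mm at y = +125 and -125 mm. Same either way round. z up. Starts on the bench beside the stand.
- carton: Cut-down cardboard carton fixed on the bench, 225 (x) x 175 (y) mm, walls 40 mm high and 4 mm thick, floor 4 mm thick; the small jars stand in it. Origin: centre of its underside; z up. It and the tray change sides from start to start.
- jar0_mid (a point): Centre (half-way up, 36 mm) of a small straight-sided closed glass jar, 58 mm in diameter, 72 mm tall with its plain steel lid (56 mm in diameter, the top 14 mm); about 0.15 kg; z up along the jar. Starts in the carton, 98 mm (carton x) or 78 mm (carton y) from its neighbours. Two to four such jars are there; the others are absent.
- jar1_mid (a point): Centre (half-way up, 36 mm) of a small straight-sided closed glass jar, 58 mm in diameter, 72 mm tall with its plain steel lid (56 mm in diameter, the top 14 mm); about 0.15 kg; z up along the jar. Starts in the carton, 98 mm (carton x) or 78 mm (carton y) from its neighbours. Two to four such jars are there; the others are absent.
- jar2_mid (a point): Centre (half-way up, 36 mm) of a small straight-sided closed glass jar, 58 mm in diameter, 72 mm tall with its plain steel lid (56 mm in diameter, the top 14 mm); about 0.15 kg; z up along the jar. Starts in the carton, 98 mm (carton x) or 78 mm (carton y) from its neighbours. Two to four such jars are there; the others are absent.
- jar3_mid (a point): Centre (half-way up, 36 mm) of a small straight-sided closed glass jar, 58 mm in diameter, 72 mm tall with its plain steel lid (56 mm in diameter, the top 14 mm); about 0.15 kg; z up along the jar. Starts in the carton, 98 mm (carton x) or 78 mm (carton y) from its neighbours. Two to four such jars are there; the others are absent.
- tall_jar: Tall closed glass jar, 80 mm in diameter, 156 mm tall, standing on the stand's base plate between the legs, its top 168 mm above the bench: the tray clears it only with the legs raised. Stays there. Origin: centre of its underside.
- lid_stack: Stack of steel lids, 72 mm in diameter, 50 mm tall; not to be disturbed. Origin: centre of its underside.
- tape_roll: Roll of brown packing tape lying flat, 100 mm in diameter, 48 mm tall; not to be disturbed. Origin: centre of its underside.
- wide_jar: Wide open glass jar, 86 mm in diameter, 112 mm tall; not to be disturbed. Origin: centre of its underside.
- marker: Marker pen lying on the stand's base plate, 132 mm long, 15 mm thick, origin at its middle; not to be disturbed.
- screwdriver: Screwdriver lying on the bench; not to be disturbed.
- tape_gun: Hand tape dispenser, about 150 x 50 x 115 mm; not to be disturbed.
Things that resemble listed ones, but are neither listed nor needed, are in the scene too. Leave any green or red look-alike of the part that bears jar1_mid alone. Leave any orange look-alike of the part that bears jar3_mid alone.

How it is judged:
On the way, in this order (a step that is already met when the one before it is completed fails the run):
1. both legs are raised one hole and their buttons have snapped out (value of joint left_leg between 0.036 and 0.044 m and value of joint each of left_button, right_button below 0.002 m and value of joint right_leg between 0.036 and 0.044 m), for 0.2 s.
2. the tray lies flat on both heads with its holes over the pins (all of step 1 and horizontal distance between tray_grip and stand below 0.008 m and angle between the y axis of tray_grip and the y axis of stand, either way round below 0.05 rad and angle between tray_grip's own z axis and vertical below 0.025 rad and z of tray_grip in the frame of left_head between 0.053 and 0.061 m and z of tray_grip in the frame of right_head between 0.053 and 0.061 m), for 0.3 s.
At the end, for the whole second after the job is handed in: Both legs raised 40 mm (within 4 mm), buttons out (2 mm); the tray flat on both heads (0.025 rad, 4 mm in height), bar within 8 mm of the stand's centre and in line within 0.05 rad; every small jar present upright (0.06 rad) on the tray's floor; all at rest (all of step 2 and z of jar0_mid in the frame of tray_grip between -0.014 and -0.004 m and x of jar0_mid in the frame of tray_grip between -0.045 and 0.045 m and y of jar0_mid in the frame of tray_grip between -0.17 and 0.17 m and angle between each of jar0_mid, jar1_mid, jar2_mid, jar3_mid's own z axis and vertical below 0.06 rad and linear speed of each of jar0, jar1, jar2, jar3, tray below 0.03 m/s and z of jar1_mid in the frame of tray_grip between -0.014 and -0.004 m and x of jar1_mid in the frame of tray_grip between -0.045 and 0.045 m and y of jar1_mid in the frame of tray_grip between -0.17 and 0.17 m and z of jar2_mid in the frame of tray_grip between -0.014 and -0.004 m and x of jar2_mid in the frame of tray_grip between -0.045 and 0.045 m and y of jar2_mid in the frame of tray_grip between -0.17 and 0.17 m and z of jar3_mid in the frame of tray_grip between -0.014 and -0.004 m and x of jar3_mid in the frame of tray_grip between -0.045 and 0.045 m and y of jar3_mid in the frame of tray_grip between -0.17 and 0.17 m); the robot touches nothing.
It fails at once if the tall jar is moved more than 40 mm (distance of tall_jar from where it was at the start of the episode above 0.04 m).
It fails at once if another bystander on the bench is moved more than 40 mm (distance of any of lid_stack, tape_roll, wide_jar, marker, screwdriver, tape_gun from where it was at the start of the episode above 0.04 m).
Of jar0, jar1, jar2, jar3 only 2 to 4 are there at a start; the rules pass over those that are not, and their reading is None.
At some moment in a run one of tray, jar0, jar1, jar2, jar3 may be knocked a few centimetres aside while the robot is not near it.
Once in a run the grip may slacken for a moment while it holds something.
It also fails if it takes over 210 s, if anything falls off the work surface, if the arm or the gripper's body presses on something with over 40 N, if the wrist force passes 120 N, or if a joint passes its speed limit or range.

ROBOT

A 6-joint arm with a two-finger parallel gripper is mounted at the origin on the work surface. World frame = base frame: x ahead of the robot, y to its left, z up, the work surface at z = 0. Lengths are in m, angles in rad, forces in N, time in s.
With the tool pointing down it reaches from about 0.375 to 0.9 m from the base axis. Payload 3.1 kg.
Tool frame: the origin (TCP) lies midway between the tips of the shut fingers; the grasp point (between the pads) lies manip.hold_point_z behind it (manip.hold_point_z is the distance from the TCP to the grasp point, in m); z points along the fingers, y is the direction in which the jaws open and shut (so a half turn about z gives the same grasp; the last joint's range is limited). The gripper opens to 85 mm and grips with 20 to 120 N. Pads are 22 mm wide; open, the fingers measure 114 mm over their backs; the gripper's body (76 mm by 85 mm) begins 54 mm behind the grasp point. The pads swing forward as they close: fully open they stand 13 mm farther back than shut.
Start: joints at [0.942, 0.527, 1.433, -0, 1.181, -0.178], TCP at [0.272, 0.563, 0.231] pointing down, gripper open.
Joint ranges: [-3.08, 3.08], [-0.75, 2.2], [0.22, 2.44], [-1.43, 4.57], [0, 2.65], [-2.85, 2.85]. Speed limits (rad/s): [2.79, 2.79, 3.14, 3.14, 3.14, 3.14].

INTERFACE

Orientations are given as a unit quaternion [x, y, z, w].
In Python, from station import manip, snapshot, workorder, models gives the robot as it stands.
- The arm moves only by the tool jog_arm, never from a script. Its argument "commands" is a list of rows, each a list of 5 numbers: the opening in per cent of the stroke, from 0 (shut) to 100 (fully open), then the shift along the world's x, y, z in cm, then the turn about the world's z in rad. A call has 1 to 8 rows; each row shifts and turns the pose as measured when the row begins; what a row does not reach is not made up. A row lasts 1/12 s, in which the tool goes at most 41.7 mm and 7.16 degrees, less where a joint would pass 70% of its speed; a pose out of reach is approached as far as the arm can. A call with a gripper value outside its range is refused whole. The fingers move at their own pace and stop on an object; "squeeze" is the grip in N (left out, the last holds). Time passes only in rows, so rows that do not move let the fingers close. It gives the time, the measured TCP pose, the force and the opening at its end, in the units of the state.
- manip.sense(): the state, without advancing time (a new reading comes with each control period).
- snapshot(name): name is "scene" or "side" or "wrist"; returns a dict with "image" (384x512x3 uint8, red, green, blue), "intrinsics" (3x3 intrinsics, pixels), "extrinsics" (4x4, takes a point from camera to world coordinates); the wrist camera has in their place "hand_eye" (4x4, takes a point from camera to tool coordinates, whose origin is the TCP and whose axes are the flange's). Camera axes: x right, y down, z forward; pixel columns grow to the right and rows downward; lengths in m; the calibration is good to about 2 mm. The wrist camera is an equidistant fisheye: a pixel r from the principal point sees the ray r / f radians off the axis. A picture is of the moment at which its call begins: read the wrist's pose just before it. There is no depth.
- workorder.sign_off(): hands the job in, once; it reports no verdict.
Trained networks look in a picture, given as the dict that the camera call returned (one of the last four; its "shot" number tells which), for a name from the list of things; names that differ only in an ending like _2 or _b are one class to them, and where a whole thing is asked for, a point or a joint stands for the part that bears it (a point fixed in the world has none). Each returns a list of dicts, best first, with "score" (0 to 1); they miss things now and then, are a little off and sometimes report something else, mostly with a low value. They report only what shows in the picture. A call takes as long as a camera call. They do not tell look-alikes from the thing itself.
- models.find_in(picture, name): "centre" ([x, y, z] in m, in world coordinates, good to about 4 mm: the middle of the surface that is visible of it).
- models.pinpoint(picture, name): "centre" ([x, y, z] in m, in world coordinates, good to about 4 mm: a listed point, or the origin of a listed thing).
The state is a dict: "t": time; "q": joint angles; "qd": joint speeds; "tau": joint torques, N m; "tcp_pos": TCP position; "tool_rot": TCP orientation; "force": force on the tool from outside, world axes, zero at the start; "ft_torque": the same for the moment, N m; "finger_gap": opening from 0.0 (shut) to 1.0 (fully open).
Only numpy, scipy, OpenCV 4.12 (cv2) and the standard library are available. Lean on these libraries where they do the work, as an engineer would, in place of code of your own. Each camera call takes 0.05 s, during which the arm holds its last target. There are 200 camera calls.

## Working session

There is one attempt and no reset: what is moved stays moved. The work goes in short steps, Python scripts to look and compute and a tool call to move; the robot and the scene stay as the last step left them, time stands still between calls to the robot, and variables do not carry over. Pictures are saved under pics/ and viewed, about 12 in all and at most 16, crops included, and the job is handed in when it is done.

Besides the shell and the picture viewer there is one more tool, called by a JSON object that holds its "fn" and its "kwargs". jog_arm: Moves the arm, as the interface text tells. Its arguments: {"type":"object","properties":{"commands":{"type":"array","items":{"type":"array","items":{"type":"number"}}},"squeeze":{"type":"number"}},"required":["commands"]}

```bash
mkdir -p pics
cat > h.py <<'E'
import numpy as np, cv2
from station import manip, snapshot, workorder, models
def save(p,name,crop=None,scale=1):
    im=p["image"][:,:,::-1]
    if crop: im=im[crop[1]:crop[3],crop[0]:crop[2]]
    cv2.imwrite("pics/"+name,cv2.resize(im,None,fx=scale,fy=scale,interpolation=cv2.INTER_CUBIC))
def proj(p,X):
    E=np.linalg.inv(np.array(p["extrinsics"]));c=E[:3,:3]@np.array(X)+E[:3,3];k=np.array(p["intrinsics"])@c;return (k[:2]/k[2]).round(0)
def st():
    s=manip.sense();print("t",round(s["t"],2),"tcp",np.round(s["tcp_pos"],4),"rot",np.round(s["tool_rot"],3),"F",np.round(s["force"],1),"gap",round(s["finger_gap"],3),"q",np.round(s["q"],2));return s
E
python3 - <<'E'
from h import *
st();print(manip.hold_point_z)
names=["stand","left_button_tip","right_button_tip","left_head","right_head","tray_grip","carton","jar0_mid","tall_jar","lid_stack","tape_roll","wide_jar","marker","screwdriver","tape_gun"]
for c in ["scene","side"]:
    p=snapshot(c);save(p,c+"0.png",None,1.5)
    print(c,np.round(p["extrinsics"],3).tolist())
    for n in names:
        for r in models.pinpoint(p,n)[:6]:
            print(n,np.round(r["centre"],3),round(r["score"],2),proj(p,r["centre"]))
E
```

```text
t 0.0 tcp [0.2718 0.562  0.2303] rot [ 0.223  0.975 -0.001 -0.   ] F [0.8 0.2 0.4] gap 0.998 q [ 0.94  0.53  1.43 -0.    1.18 -0.18]
0.0187
scene [[-0.457, 0.744, -0.488, 1.25], [0.889, 0.386, -0.246, 0.407], [0.005, -0.546, -0.838, 1.329], [0.0, 0.0, 0.0, 1.0]]
stand [ 0.6    0.021 -0.003] 0.89 [242. 211.]
left_button_tip [0.604 0.024 0.01 ] 0.51 [242. 210.]
left_head [0.579 0.151 0.147] 0.75 [279. 199.]
right_head [ 0.618 -0.093  0.152] 0.76 [208. 178.]
tray_grip [ 0.489 -0.335  0.054] 0.86 [173. 143.]
carton [0.533 0.323 0.005] 0.9 [328. 230.]
carton [0.579 0.151 0.149] 0.22 [280. 199.]
jar0_mid [0.492 0.27  0.039] 0.79 [320. 210.]
jar0_mid [0.398 0.106 0.002] 0.45 [288. 178.]
tall_jar [0.603 0.025 0.011] 0.68 [242. 210.]
lid_stack [ 0.407 -0.053 -0.003] 0.73 [249. 164.]
tape_roll [ 0.756 -0.015 -0.001] 0.91 [211. 242.]
wide_jar [ 0.758 -0.135  0.002] 0.85 [181. 228.]
marker [0.536 0.004 0.014] 0.53 [246. 193.]
screwdriver [0.396 0.105 0.004] 0.57 [288. 177.]
tape_gun [ 0.765  0.163 -0.001] 0.78 [256. 267.]
tape_gun [ 0.49  -0.336  0.054] 0.39 [172. 143.]
side [[0.972, -0.144, 0.1
[... 280 characters left out ...]
1] 0.46 [275. 238.]
left_head [ 0.398 -0.054  0.001] 0.17 [207. 273.]
right_head [ 0.618 -0.101  0.148] 0.95 [300. 231.]
tray_grip [ 0.487 -0.335  0.056] 0.63 [271. 351.]
carton [ 0.54   0.324 -0.006] 0.63 [232. 178.]
jar0_mid [0.496 0.268 0.037] 0.81 [222. 180.]
tall_jar [0.603 0.021 0.015] 0.84 [277. 236.]
lid_stack [ 0.403 -0.057  0.003] 0.77 [210. 273.]
lid_stack [0.603 0.023 0.015] 0.47 [277. 236.]
tape_roll [ 0.76  -0.013 -0.002] 0.92 [334. 240.]
tape_roll [ 0.6    0.027 -0.   ] 0.69 [275. 238.]
wide_jar [ 0.759 -0.137 -0.002] 0.97 [351. 274.]
marker [0.532 0.002 0.011] 0.63 [253. 246.]
screwdriver [ 0.395  0.106 -0.002] 0.75 [197. 231.]
tape_gun [ 0.764  0.161 -0.   ] 0.62 [315. 199.]
```

View pics/scene0.png

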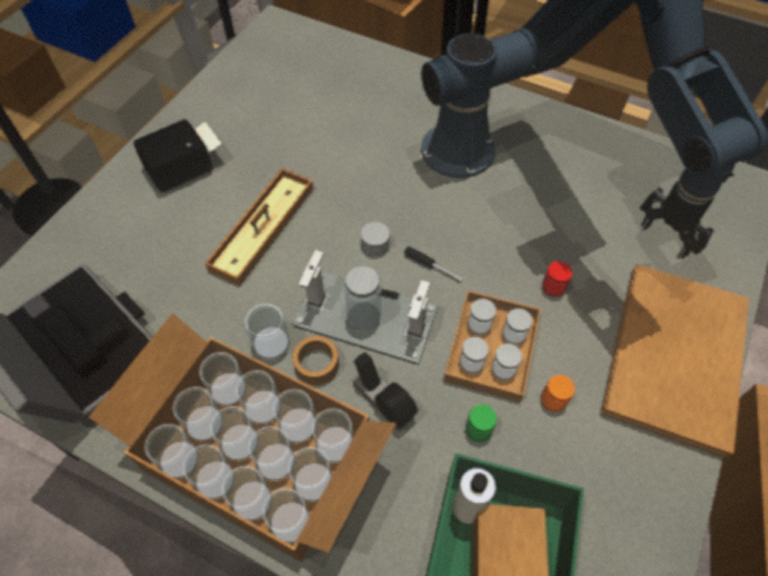

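View pics/side0.png

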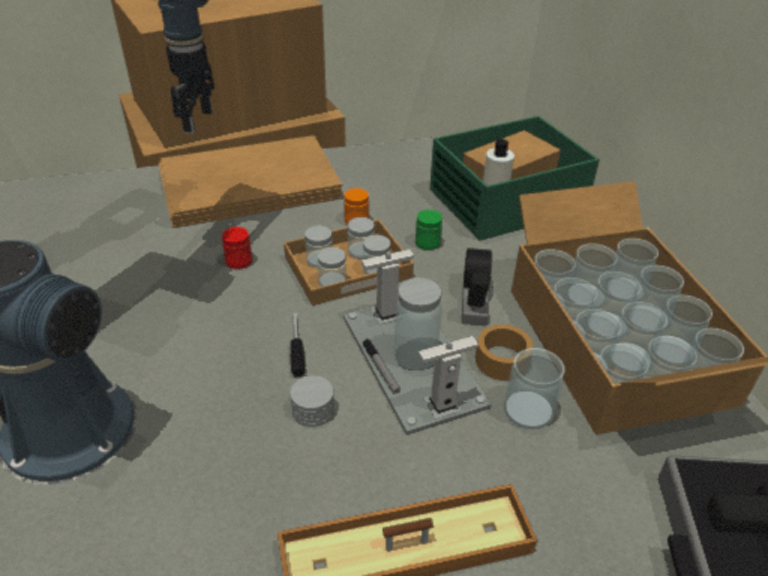

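Clear glass jars with steel lids: the four in the carton (scene px ~(482,315), (518,324), (474,352), (507,360)) are the jars. The red, green and orange ones outside it at (558,278), (481,422) and (558,393) are look-alikes. The tray is at the right, with its bar at (262,220). I'm moving above the left leg.

{"fn": "jog_arm", "kwargs": {"commands": [[100, 1.5, -2.5, 2.5, 0.1], [100, 2.4, -3.2, 1, 0.1], [100, 2.4, -3.2, 1, 0.1], [100, 2.4, -3.2, 0, 0.1], [100, 2.4, -3.2, 0, 0.1], [100, 2.4, -3.2, 0, 0.1], [100, 2.4, -3.2, 0, 0], [100, 2.4, -3.2, 0, 0]], "squeeze": 70}}

```text
t: 2.27
tcp_pos: [0.4557, 0.3103, 0.2783]
tool_rot: [-0.098, 0.995, 0.001, 0.002]
force: [0.0, 0.5, 1.2]
finger_gap: 1.001
```

{"fn": "jog_arm", "kwargs": {"commands": [[100, 2.4, -3.2, 0, 0], [100, 2.4, -3.2, 0, 0], [100, 2.4, -3.2, 0, 0], [100, 2.4, -3.2, 0, 0], [100, 2.4, -3.2, 0, 0], [100, 0, 0, 0, 0]]}}

```text
t: 2.77
tcp_pos: [0.5846, 0.1361, 0.2799]
tool_rot: [-0.095, 0.995, -0.0, 0.006]
force: [0.4, 0.1, -0.4]
finger_gap: 1.002
```

Run:
```python
from h import *
st()
p=snapshot("wrist");save(p,"w1.png",None,1.5);print(p.keys(),np.round(p["hand_eye"],3).tolist(),p["intrinsics"])
for n in ["left_head","right_head","left_button_tip","tall_jar","stand","jar0_mid","carton"]:
    for r in models.pinpoint(p,n)[:6]: print(n,np.round(r["centre"],3),round(r["score"],2))
```

```text
t 2.77 tcp [0.5846 0.1361 0.2799] rot [-0.095  0.995 -0.     0.006] F [ 0.4  0.1 -0.4] gap 1.002 q [ 0.04  0.44  1.45 -0.    1.24 -1.72]
dict_keys(['image', 'intrinsics', 'hand_eye', 'shot']) [[0.0, -0.964, -0.266, 0.066], [1.0, 0.0, -0.001, -0.001], [0.001, -0.266, 0.964, -0.142], [0.0, 0.0, 0.0, 1.0]] [[297.31863964   0.         260.9785074 ]
 [  0.         297.31863964 194.83638023]
 [  0.           0.           1.        ]]
left_head [0.583 0.15  0.145] 0.75
right_head [ 0.616 -0.097  0.146] 0.61
right_head [0.576 0.365 0.039] 0.2
left_button_tip [0.577 0.168 0.116] 0.53
tall_jar [0.606 0.024 0.011] 0.79
jar0_mid [0.496 0.275 0.04 ] 0.92
carton [ 0.541  0.323 -0.   ] 0.9
```

View pics/w1.png

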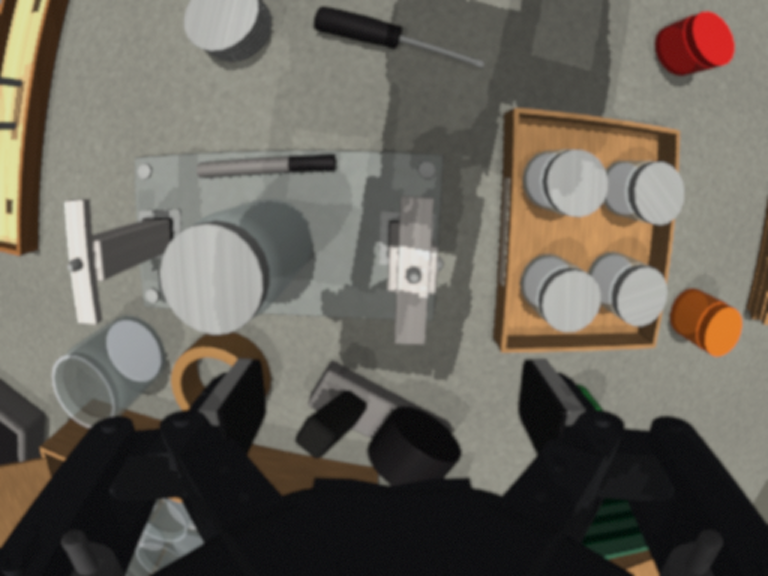

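{"fn": "jog_arm", "kwargs": {"commands": [[100, -0.45, 1.3, -3, -0.035], [100, 0, 0, -2, 0], [100, 0, 0, -2, 0], [100, 0, 0, 0, 0], [100, 0, 0, 0, 0]]}}

```text
t: 3.58
tcp_pos: [0.5729, 0.163, 0.2111]
tool_rot: [-0.085, 0.996, 0.001, 0.007]
force: [0.4, -0.8, 1.0]
finger_gap: 1.005
```

```bash
cat >> h.py <<'E'
def wproj(p,s,X):
    from scipy.spatial.transform import Rotation as R
    T=np.eye(4);T[:3,:3]=R.from_quat(s["tool_rot"]).as_matrix();T[:3,3]=s["tcp_pos"]
    M=np.linalg.inv(T@np.array(p["hand_eye"]));c=M[:3,:3]@np.array(X)+M[:3,3]
    th=np.arctan2(np.hypot(c[0],c[1]),c[2]);d=c[:2]/np.hypot(c[0],c[1]);K=np.array(p["intrinsics"])
    return np.array([K[0,0]*th*d[0]+K[0,2],K[1,1]*th*d[1]+K[1,2]])
E
python3 - <<'E'
from h import *
s=st()
p=snapshot("wrist");im=p["image"].copy()
for n in ["left_head","left_button_tip"]:
    for r in models.pinpoint(p,n)[:6]: print(n,np.round(r["centre"],3),round(r["score"],2))
for X in [(0.580,0.149,0.149),(0.580,0.149,0.160)]:
    q=wproj(p,s,X);print(q);cv2.circle(im,tuple(int(round(v)) for v in q),2,(255,0,0),1)
p["image"]=im;save(p,"w2.png",None,1.5)
E
```

```text
t 3.58 tcp [0.5729 0.163  0.2111] rot [-0.085  0.996  0.001  0.007] F [ 0.4 -0.8  1. ] gap 1.005 q [ 0.09  0.51  1.54  0.    1.08 -1.65]
left_head [0.58  0.147 0.145] 0.98
left_head [0.494 0.275 0.041] 0.25
left_button_tip [0.575 0.166 0.117] 0.66
[241.6082697  213.15502186]
[240.6474822  218.50712094]
```

View pics/w2.png

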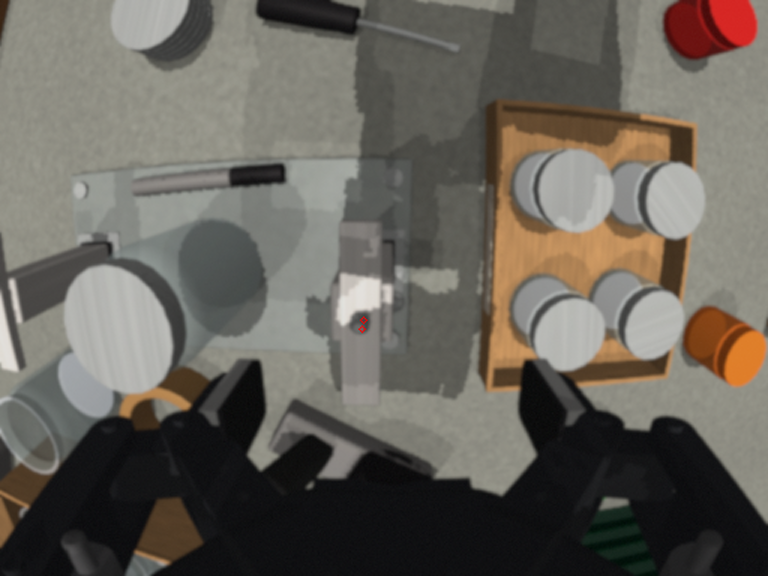

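{"fn": "jog_arm", "kwargs": {"commands": [[100, 0.7, -1.45, 0, -0.015], [100, 0, 0, 0, 0], [100, 0, 0, 0, 0], [100, 0, 0, 0, 0]]}}

```text
t: 4.07
tcp_pos: [0.5844, 0.1461, 0.2165]
tool_rot: [-0.076, 0.997, 0.001, 0.012]
force: [1.0, -1.1, 0.5]
finger_gap: 0.999
```

{"fn": "jog_arm", "kwargs": {"commands": [[100, -0.4, 0.2, -2, 0], [100, 0, 0, -2, 0], [100, 0, 0, -2, 0], [100, 0, 0, -2, 0], [100, 0, 0, -1, 0], [100, 0, 0, 0, 0], [100, 0, 0, 0, 0]]}}

```text
t: 4.65
tcp_pos: [0.5846, 0.147, 0.1286]
tool_rot: [-0.075, 0.997, 0.001, 0.019]
force: [0.6, -0.0, 0.0]
finger_gap: 0.999
```

Run:
```python
from h import *
s=st()
p=snapshot("scene")
for n in ["left_head","left_button_tip"]:
    for r in models.pinpoint(p,n)[:6]: print(n,np.round(r["centre"],3),round(r["score"],2))
s=st()
```

```text
t 4.65 tcp [0.5846 0.147  0.1286] rot [-0.075  0.997  0.001  0.019] F [ 0.6 -0.   0. ] gap 0.999 q [ 0.06  0.62  1.61  0.    0.88 -1.66]
left_head [0.58  0.151 0.147] 0.69
left_button_tip [0.532 0.003 0.013] 0.55
t 4.8 tcp [0.5853 0.1471 0.1297] rot [-0.075  0.997  0.001  0.02 ] F [-0.1 -0.1 -0.1] gap 0.998 q [ 0.06  0.61  1.61  0.    0.88 -1.66]
```

{"fn": "jog_arm", "kwargs": {"commands": [[100, -0.5, 0.1, -2, 0], [100, 0, 0, -1.2, 0], [100, 0, 0, 0, 0]]}}

```text
t: 5.05
tcp_pos: [0.5842, 0.1484, 0.1018]
tool_rot: [-0.075, 0.997, 0.001, 0.025]
force: [-0.2, 0.5, 0.2]
finger_gap: 0.999
```

{"fn": "jog_arm", "kwargs": {"commands": [[100, 0, 0, 0, 0]]}}

```text
t: 5.13
tcp_pos: [0.5846, 0.1485, 0.1026]
tool_rot: [-0.075, 0.997, 0.001, 0.026]
force: [0.4, -0.1, 0.6]
finger_gap: 1.0
```

{"fn": "jog_arm", "kwargs": {"commands": [[100, 0, 0, 0, 0]]}}

```text
t: 5.22
tcp_pos: [0.5852, 0.1486, 0.1036]
tool_rot: [-0.075, 0.997, 0.001, 0.027]
force: [-0.2, 0.3, -0.3]
finger_gap: 1.002
```

{"fn": "jog_arm", "kwargs": {"commands": [[100, -0.55, 0, -0.8, 0], [60, -0.05, 0, -0.1, 0], [30, -0.05, 0, -0.1, 0], [0, -0.05, 0, -0.1, 0], [0, -0.05, 0, -0.1, 0]]}}

```text
t: 5.63
tcp_pos: [0.5793, 0.1491, 0.0941]
tool_rot: [-0.075, 0.997, 0.001, 0.03]
force: [0.2, 3.2, 2.4]
finger_gap: 0.454
```

{"fn": "jog_arm", "kwargs": {"commands": [[0, -0.05, 0, -0.1, 0], [0, -0.05, 0, -0.1, 0], [0, -0.05, 0, -0.1, 0]]}}

```text
t: 5.88
tcp_pos: [0.5794, 0.1485, 0.0941]
tool_rot: [-0.075, 0.997, 0.001, 0.032]
force: [-0.2, -0.6, 5.0]
finger_gap: 0.37
```

{"fn": "jog_arm", "kwargs": {"commands": [[0, -0.05, 0, 0.9, 0], [0, -0.05, 0, 0.9, 0], [0, -0.05, 0, 0.9, 0]]}}

```text
t: 6.13
tcp_pos: [0.5793, 0.1485, 0.1184]
tool_rot: [-0.074, 0.997, 0.001, 0.032]
force: [4.6, 1.7, -9.2]
finger_gap: 0.367
```

{"fn": "jog_arm", "kwargs": {"commands": [[0, -0.05, 0, -0.1, 0]]}}

```text
t: 6.22
tcp_pos: [0.5793, 0.1485, 0.1189]
tool_rot: [-0.075, 0.997, 0.001, 0.033]
force: [0.9, -0.6, 4.0]
finger_gap: 0.363
```

{"fn": "jog_arm", "kwargs": {"commands": [[0, -0.05, 0, 0.8, 0], [0, -0.05, 0, 0.4, 0], [0, -0.05, 0, 0.15, 0]]}}

```text
t: 6.47
tcp_pos: [0.5794, 0.1484, 0.1323]
tool_rot: [-0.075, 0.997, 0.001, 0.034]
force: [4.0, 0.4, -5.3]
finger_gap: 0.369
```

{"fn": "jog_arm", "kwargs": {"commands": [[0, -0.05, 0, 0.1, 0]]}}

```text
t: 6.55
tcp_pos: [0.5794, 0.1484, 0.1333]
tool_rot: [-0.074, 0.997, 0.001, 0.035]
force: [4.1, -0.0, -4.9]
finger_gap: 0.371
```

{"fn": "jog_arm", "kwargs": {"commands": [[0, -0.05, 0, 0.1, 0]]}}

```text
t: 6.63
tcp_pos: [0.5794, 0.1484, 0.1341]
tool_rot: [-0.074, 0.997, 0.001, 0.035]
force: [5.3, 1.3, -5.9]
finger_gap: 0.368
```

{"fn": "jog_arm", "kwargs": {"commands": [[0, -0.05, 0, 0.1, 0]]}}

```text
t: 6.72
tcp_pos: [0.5794, 0.1485, 0.1347]
tool_rot: [-0.074, 0.997, 0.001, 0.036]
force: [6.0, 1.4, -6.0]
finger_gap: 0.37
```

{"fn": "jog_arm", "kwargs": {"commands": [[0, -0.05, 0, 0.1, 0]]}}

```text
t: 6.8
tcp_pos: [0.5794, 0.1484, 0.1353]
tool_rot: [-0.074, 0.997, 0.001, 0.036]
force: [6.0, 0.4, -5.5]
finger_gap: 0.36
```

{"fn": "jog_arm", "kwargs": {"commands": [[0, -0.05, 0, 0.15, 0]]}}

```text
t: 6.88
tcp_pos: [0.5794, 0.1484, 0.1358]
tool_rot: [-0.074, 0.997, 0.001, 0.036]
force: [8.0, 1.2, -13.2]
finger_gap: 0.368
```

{"fn": "jog_arm", "kwargs": {"commands": [[0, -0.05, 0, 0.15, 0]]}}

```text
t: 6.97
tcp_pos: [0.5794, 0.1485, 0.1359]
tool_rot: [-0.074, 0.997, 0.001, 0.037]
force: [9.1, 1.0, -13.8]
finger_gap: 0.368
```

{"fn": "jog_arm", "kwargs": {"commands": [[100, -0.05, 0, -0.15, 0], [100, -0.05, 0, -0.1, 0], [100, -0.05, 0, -0.1, 0], [100, -0.05, 0, -0.1, 0]]}}

```text
t: 7.3
tcp_pos: [0.575, 0.1481, 0.1303]
tool_rot: [-0.074, 0.997, 0.001, 0.034]
force: [0.5, 1.0, 0.4]
finger_gap: 0.913
```

{"fn": "jog_arm", "kwargs": {"commands": [[100, 0, 0, 3.5, 0], [100, 0, 0, 3.5, 0], [100, 0, 0, 3, 0], [100, 0, 0, 0, 0]]}}

```text
t: 7.63
tcp_pos: [0.57, 0.1478, 0.2306]
tool_rot: [-0.074, 0.997, 0.001, 0.029]
force: [1.1, -0.4, 0.6]
finger_gap: 0.997
```

Run:
```python
from h import *
for i in range(3):
  s=manip.sense();print(s["t"],np.round(s["q"],4),np.round(s["tau"],2),np.round(s["tcp_pos"],4),np.round(s["tool_rot"],4))
  p=snapshot("wrist" if i<2 else "side")
  if i==1:
    for n in ["right_head"]:
      for r in models.pinpoint(p,n)[:3]: print(n,np.round(r["centre"],3),round(r["score"],2))
save(p,"s3.png",(150,90,400,290),3)
for n in ["left_head","right_head"]:
    for r in models.pinpoint(p,n)[:3]: print(n,np.round(r["centre"],3),round(r["score"],2))
```

```text
7.6333 [ 0.0627  0.4576  1.5692  0.0032  1.0575 -1.6584] [  0.21 -38.52 -15.08  -0.     0.4    0.  ] [0.57   0.1478 0.2306] [-0.0743  0.9968  0.0011  0.0287]
7.6833 [ 0.0626  0.4599  1.5726  0.0032  1.0559 -1.6584] [ 1.000e-02 -4.094e+01 -1.747e+01  1.000e-02 -1.100e-01  0.000e+00] [0.5685 0.1477 0.2282] [-0.0743  0.9969  0.0011  0.0266]
right_head [ 0.616 -0.094  0.149] 0.82
7.7833 [ 0.0624  0.4641  1.577   0.0032  1.0551 -1.6585] [ 2.000e-02 -4.155e+01 -1.756e+01  1.000e-02 -2.000e-01  0.000e+00] [0.566  0.1474 0.2244] [-0.0742  0.997   0.0011  0.0227]
left_head [0.575 0.147 0.192] 0.8
right_head [ 0.618 -0.099  0.147] 0.93
right_head [ 0.76  -0.139 -0.003] 0.52
right_head [0.498 0.273 0.035] 0.49
```

{"fn": "jog_arm", "kwargs": {"commands": [[100, 0, 0, 0, 0]]}}

```text
t: 8.02
tcp_pos: [0.5648, 0.1473, 0.2215]
tool_rot: [-0.074, 0.997, 0.001, 0.02]
force: [-0.3, 0.9, -0.8]
finger_gap: 0.998
```

Run:
```python
from h import *
s=manip.sense();print(s["t"],np.round(s["q"],4),np.round(s["tau"],2),np.round(s["tcp_pos"],4),np.round(s["tool_rot"],4))
```

```text
8.0167 [ 0.0623  0.4681  1.579   0.0032  1.0547 -1.6585] [ 5.000e-02 -4.054e+01 -1.662e+01  1.000e-02 -1.100e-01 -0.000e+00] [0.5648 0.1473 0.2215] [-0.0741  0.997   0.0011  0.0199]
```

View pics/s3.png

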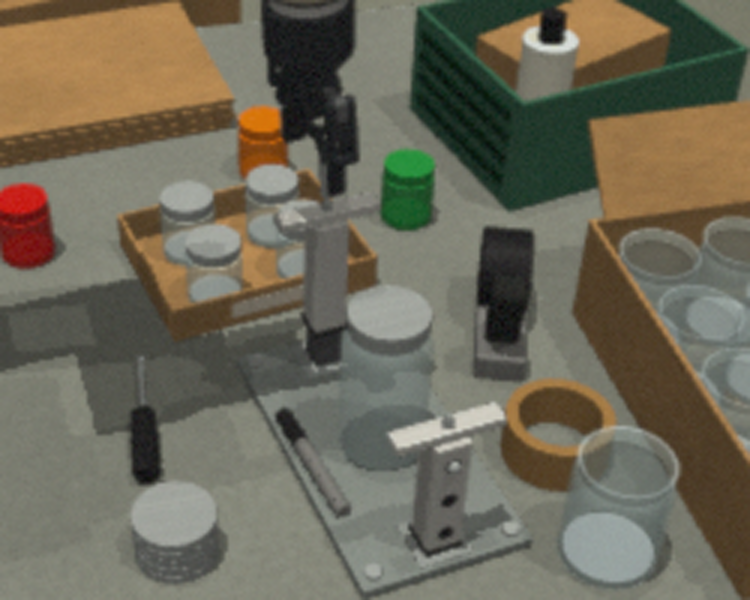

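{"fn": "jog_arm", "kwargs": {"commands": [[100, 0, 0, 2, 0], [100, 0.9, -4, 0.2, 0], [100, 0.9, -4, 0, 0], [100, 0.9, -4, 0, 0], [100, 0.9, -4, 0, 0], [100, 0.9, -4, 0, 0], [100, 0.5, -2.5, 0, 0], [100, 0, 0, 0, 0]]}}

```text
t: 8.68
tcp_pos: [0.611, -0.0838, 0.2344]
tool_rot: [-0.079, 0.997, 0.003, 0.011]
force: [0.0, 0.2, -0.3]
finger_gap: 0.996
```

Run:
```python
from h import *
s=st();p=snapshot("wrist")
for n in ["right_head","right_button_tip","left_head","stand"]:
    for r in models.pinpoint(p,n)[:3]: print(n,np.round(r["centre"],3),round(r["score"],2))
s=st()
```

```text
t 8.68 tcp [ 0.611  -0.0838  0.2344] rot [-0.079  0.997  0.003  0.011] F [ 0.   0.2 -0.3] gap 0.996 q [-0.32  0.5   1.47  0.02  1.15 -2.06]
right_head [ 0.615 -0.098  0.147] 0.76
right_head [ 0.401 -0.051  0.003] 0.19
right_button_tip [ 0.614 -0.119  0.117] 0.5
t 8.93 tcp [ 0.6092 -0.0766  0.235 ] rot [-0.082  0.997  0.004  0.011] F [-1.2 -0.7  0.8] gap 0.999 q [-0.31  0.5   1.47  0.02  1.15 -2.06]
```

{"fn": "jog_arm", "kwargs": {"commands": [[100, 0.75, -2.1, -2, -0.015], [100, 0, 0, -2, 0], [100, 0, 0, 0, 0], [100, 0, 0, 0, 0]]}}

```text
t: 9.27
tcp_pos: [0.6171, -0.0905, 0.1959]
tool_rot: [-0.079, 0.997, 0.005, 0.012]
force: [0.1, -0.0, 1.1]
finger_gap: 0.999
```

Run:
```python
from h import *
s=st();p=snapshot("wrist");im=p["image"].copy()
for n in ["right_head","right_button_tip"]:
    for r in models.pinpoint(p,n)[:3]: print(n,np.round(r["centre"],3),round(r["score"],2))
for X in [(0.617,-0.097,0.149),(0.617,-0.097,0.160)]:
    q=wproj(p,s,X);print(q);cv2.circle(im,tuple(int(round(v)) for v in q),1,(255,0,0),1)
p["image"]=im;save(p,"w4.png",(100,100,400,300),2.5)
s=st()
```

```text
t 9.27 tcp [ 0.6171 -0.0905  0.1959] rot [-0.079  0.997  0.005  0.012] F [ 0.1 -0.   1.1] gap 0.999 q [-0.33  0.56  1.49  0.02  1.08 -2.07]
right_head [ 0.618 -0.097  0.146] 0.94
right_button_tip [ 0.618 -0.121  0.114] 0.53
[252.44950968 212.12993326]
[252.09284927 218.0672586 ]
t 9.42 tcp [ 0.6173 -0.0908  0.1967] rot [-0.079  0.997  0.004  0.012] F [ 0.4 -0.4  0.6] gap 0.999 q [-0.33  0.56  1.49  0.02  1.08 -2.07]
```

View pics/w4.png

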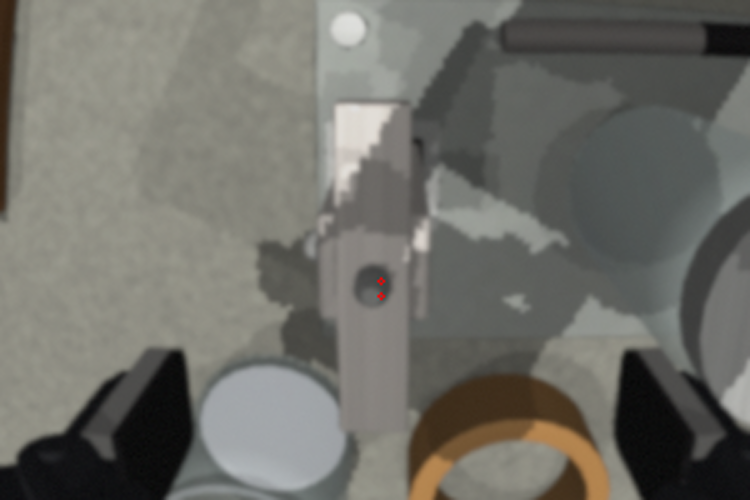

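{"fn": "jog_arm", "kwargs": {"commands": [[100, -0.1, -0.85, -2.5, 0], [100, 0, 0, -2.5, 0], [100, 0, 0, -2, 0], [100, -0.1, 0, -1, 0], [100, -0.05, 0, 0, 0]]}}

```text
t: 9.83
tcp_pos: [0.6199, -0.0983, 0.1227]
tool_rot: [-0.082, 0.996, 0.001, 0.02]
force: [0.1, -0.3, -0.4]
finger_gap: 1.003
```

{"fn": "jog_arm", "kwargs": {"commands": [[100, 0, 0, 0, 0]]}}

```text
t: 9.92
tcp_pos: [0.6201, -0.0981, 0.1232]
tool_rot: [-0.082, 0.996, 0.001, 0.021]
force: [0.1, -0.6, 0.3]
finger_gap: 1.001
```

{"fn": "jog_arm", "kwargs": {"commands": [[100, -0.2, 0, -2, -0.01], [100, -0.15, 0, -0.8, 0], [60, -0.05, -0.05, -0.1, 0], [30, -0.05, 0, -0.1, 0], [0, -0.05, 0, -0.1, 0], [0, -0.05, 0, -0.1, 0], [0, -0.05, 0, -0.1, 0], [0, -0.05, 0, -0.1, 0]]}}

```text
t: 10.58
tcp_pos: [0.6197, -0.0985, 0.0991]
tool_rot: [-0.077, 0.997, -0.001, 0.029]
force: [1.7, -2.6, -2.2]
finger_gap: 0.368
```

{"fn": "jog_arm", "kwargs": {"commands": [[0, -0.05, 0, -0.1, 0]]}}

```text
t: 10.67
tcp_pos: [0.6197, -0.0985, 0.0991]
tool_rot: [-0.076, 0.997, -0.001, 0.029]
force: [0.9, -0.4, 4.7]
finger_gap: 0.37
```

{"fn": "jog_arm", "kwargs": {"commands": [[0, -0.05, 0, 0.6, 0]]}}

```text
t: 10.75
tcp_pos: [0.6196, -0.0985, 0.1039]
tool_rot: [-0.076, 0.997, -0.001, 0.03]
force: [8.0, -0.7, -13.4]
finger_gap: 0.364
```

{"fn": "jog_arm", "kwargs": {"commands": [[0, -0.05, 0, 0.7, 0]]}}

```text
t: 10.83
tcp_pos: [0.6196, -0.0985, 0.1099]
tool_rot: [-0.076, 0.997, -0.001, 0.03]
force: [5.3, 0.3, -8.7]
finger_gap: 0.371
```

Sliding freely. The start was 0.0991, so the target is about 0.139.

{"fn": "jog_arm", "kwargs": {"commands": [[0, -0.05, 0, 0.9, 0], [0, -0.05, 0, 0.9, 0], [0, -0.05, 0, 0.5, 0], [0, -0.05, 0, 0.2, 0]]}}

```text
t: 11.17
tcp_pos: [0.6196, -0.0985, 0.1315]
tool_rot: [-0.076, 0.997, -0.001, 0.031]
force: [4.4, 0.2, -7.4]
finger_gap: 0.369
```

{"fn": "jog_arm", "kwargs": {"commands": [[0, -0.05, 0, 0.15, 0]]}}

```text
t: 11.25
tcp_pos: [0.6196, -0.0985, 0.1326]
tool_rot: [-0.076, 0.997, -0.001, 0.031]
force: [5.3, 0.9, -7.2]
finger_gap: 0.365
```

{"fn": "jog_arm", "kwargs": {"commands": [[0, -0.05, 0, 0.1, 0]]}}

```text
t: 11.33
tcp_pos: [0.6197, -0.0985, 0.1332]
tool_rot: [-0.077, 0.997, -0.001, 0.031]
force: [5.6, 0.6, -6.6]
finger_gap: 0.368
```

{"fn": "jog_arm", "kwargs": {"commands": [[0, -0.05, 0, 0.4, 0], [0, -0.05, 0, 0.3, 0]]}}

```text
t: 11.5
tcp_pos: [0.6197, -0.0984, 0.1394]
tool_rot: [-0.076, 0.997, -0.001, 0.032]
force: [4.7, -0.3, -5.0]
finger_gap: 0.366
```

{"fn": "jog_arm", "kwargs": {"commands": [[0, -0.05, 0, 0.15, 0]]}}

```text
t: 11.58
tcp_pos: [0.6197, -0.0984, 0.1407]
tool_rot: [-0.076, 0.997, -0.001, 0.033]
force: [7.3, 0.2, -12.4]
finger_gap: 0.365
```

{"fn": "jog_arm", "kwargs": {"commands": [[0, -0.05, 0, 0.15, 0]]}}

```text
t: 11.67
tcp_pos: [0.6197, -0.0984, 0.1411]
tool_rot: [-0.076, 0.997, -0.001, 0.033]
force: [9.5, 0.5, -17.4]
finger_gap: 0.366
```

{"fn": "jog_arm", "kwargs": {"commands": [[0, -0.05, 0, 0.15, 0]]}}

```text
t: 11.75
tcp_pos: [0.6198, -0.0984, 0.1411]
tool_rot: [-0.076, 0.997, -0.001, 0.033]
force: [8.4, 0.2, -14.4]
finger_gap: 0.368
```

{"fn": "jog_arm", "kwargs": {"commands": [[100, -0.05, 0, -0.15, 0], [100, -0.05, 0, -0.1, 0], [100, -0.05, 0, -0.1, 0], [100, -0.05, 0, -0.1, 0]]}}

```text
t: 12.08
tcp_pos: [0.6159, -0.0988, 0.1368]
tool_rot: [-0.077, 0.997, -0.001, 0.032]
force: [0.6, 0.2, -0.1]
finger_gap: 0.912
```

{"fn": "jog_arm", "kwargs": {"commands": [[100, 0, 0, 3.5, 0], [100, 0, 0, 3.5, 0], [100, -1, -2, 3, 0], [100, -2, -3.5, 0, 0], [100, -2, -3.5, 0, 0], [100, -2, -3.5, 0, 0], [100, -2, -3.5, 0, 0], [100, -2, -3.5, 0, 0]]}}

```text
t: 12.75
tcp_pos: [0.5018, -0.2927, 0.2452]
tool_rot: [-0.085, 0.996, -0.003, 0.033]
force: [0.7, -0.7, -0.2]
finger_gap: 1.001
```

Run:
```python
from h import *
s=st();p=snapshot("scene")
K=np.array(p["intrinsics"]);E=np.array(p["extrinsics"])
def ray(u,v,z):
    d=E[:3,:3]@np.linalg.inv(K)@[u,v,1];o=E[:3,3];return (o+d*(z-o[2])/d[2]).round(3)
for u,v in [(283,170),(312,182),(238,282),(208,266)]: print(ray(u/1.5,v/1.5,.036))
print("holes",ray(288/1.5,193/1.5,.012),ray(235/1.5,264/1.5,.012))
p=snapshot("side");save(p,"s5.png",(200,140,360,290),4)
for n in ["left_head","right_head","tray_grip"]:
    for r in models.pinpoint(p,n)[:3]: print(n,np.round(r["centre"],3),round(r["score"],2))
s=st()
p=snapshot("wrist");save(p,"w5.png",None,1.5)
for r in models.pinpoint(p,"tray_grip")[:3]: print(n,np.round(r["centre"],3),round(r["score"],2))
```

```text
t 12.75 tcp [ 0.5018 -0.2927  0.2452] rot [-0.085  0.996 -0.003  0.033] F [ 0.7 -0.7 -0.2] gap 1.001 q [-0.74  0.43  1.57  0.05  1.09 -2.51]
[ 0.319 -0.373  0.036]
[ 0.32  -0.282  0.036]
[ 0.673 -0.277  0.036]
[ 0.668 -0.368  0.036]
holes [ 0.366 -0.332  0.012] [ 0.621 -0.327  0.012]
left_head [0.53  0.004 0.01 ] 0.15
right_head [ 0.618 -0.102  0.189] 0.62
tray_grip [ 0.489 -0.337  0.056] 0.97
tray_grip [ 0.394  0.104 -0.   ] 0.49
t 13.0 tcp [ 0.5026 -0.2911  0.2444] rot [-0.084  0.996 -0.002  0.032] F [-0.3  1.4 -0.4] gap 0.998 q [-0.74  0.43  1.57  0.05  1.09 -2.5 ]
tray_grip [ 0.49  -0.338  0.055] 0.56
```

View pics/s5.png

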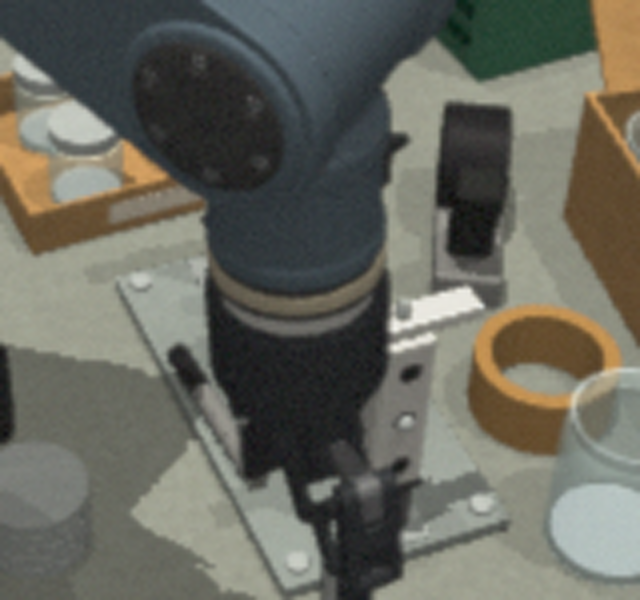

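View pics/w5.png

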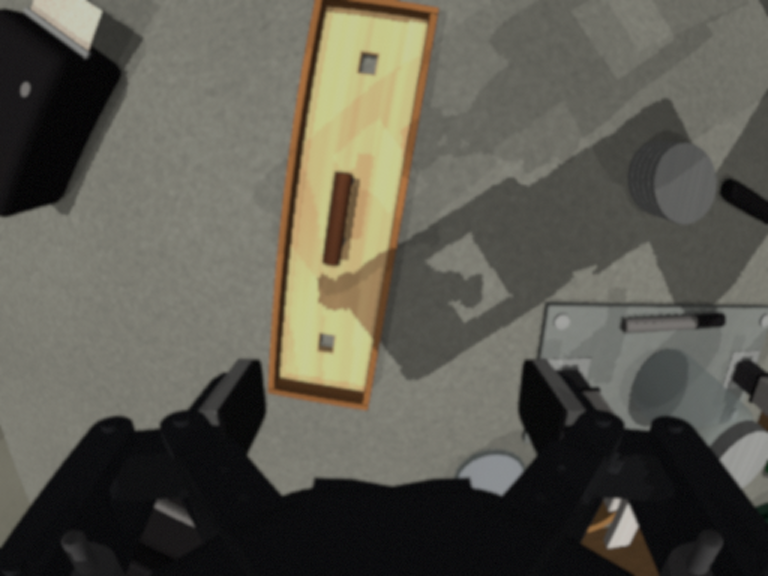

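{"fn": "jog_arm", "kwargs": {"commands": [[100, -0.7, -2.3, -2.5, -0.08], [100, -0.7, -2.2, -2.5, -0.075], [100, 0, 0, -3, 0], [100, 0, 0, -3, 0], [100, 0, 0, -1, 0], [100, 0, 0, 0, 0], [100, 0, 0, 0, 0]]}}

```text
t: 13.68
tcp_pos: [0.4973, -0.3268, 0.1234]
tool_rot: [-0.014, 0.999, -0.007, 0.035]
force: [0.2, -0.9, 0.6]
finger_gap: 1.003
```

Run:
```python
from h import *
s=st();p=snapshot("wrist")
from scipy.spatial.transform import Rotation as R
def angs(s):
    M=R.from_quat(s["tool_rot"]).as_matrix();print("jaw",np.arctan2(M[1,1],M[0,1]),"lean",M[:2,2])
angs(s)
im=p["image"].copy()
for r in models.pinpoint(p,"tray_grip")[:3]: print(np.round(r["centre"],3),round(r["score"],2))
for X in [(0.489+a,-0.336+a*.015,0.064) for a in (-.035,0,.035)]+[(0.489+a,-0.336+a*.015,.012) for a in (-.125,.125)]:
    q=wproj(p,s,X);cv2.circle(im,tuple(int(round(v)) for v in q),1,(255,0,0),1)
p["image"]=im;save(p,"w6.png",(60,0,400,300),2)
st()
```

```text
t 13.68 tcp [ 0.4973 -0.3268  0.1234] rot [-0.014  0.999 -0.007  0.035] F [ 0.2 -0.9  0.6] gap 1.003 q [-0.79  0.61  1.65  0.06  0.82 -2.43]
jaw 1.5984385674399921 lean [ 0.0707039  -0.01277762]
[ 0.492 -0.336  0.053] 0.94
t 13.78 tcp [ 0.4978 -0.3276  0.1246] rot [-0.014  0.999 -0.008  0.036] F [ 0.1 -0.  -0.3] gap 1.0 q [-0.79  0.61  1.65  0.06  0.82 -2.43]
```

View pics/w6.png

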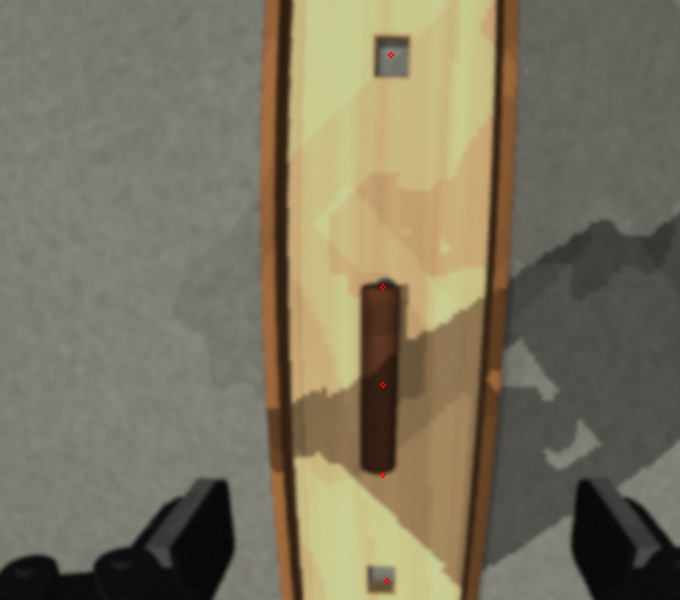

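{"fn": "jog_arm", "kwargs": {"commands": [[50, -0.8, -0.9, -1, -0.025], [50, -0.1, -0.1, -2.5, 0], [45, -0.1, 0, -2.5, 0], [45, -0.1, 0, -1.2, 0], [45, -0.05, 0, -0.1, 0]]}}

```text
t: 14.2
tcp_pos: [0.4903, -0.3444, 0.0574]
tool_rot: [-0.0, 0.999, -0.017, 0.043]
force: [-0.4, -0.7, -0.4]
finger_gap: 0.449
```

{"fn": "jog_arm", "kwargs": {"commands": [[45, -0.05, 0, -0.1, 0]]}}

```text
t: 14.28
tcp_pos: [0.4897, -0.3452, 0.0567]
tool_rot: [0.0, 0.999, -0.017, 0.044]
force: [0.4, -0.4, -1.2]
finger_gap: 0.449
```

{"fn": "jog_arm", "kwargs": {"commands": [[45, 0, 0.65, -1.4, 0], [45, -0.05, 0.1, -0.5, 0], [20, -0.05, 0.05, -0.1, 0], [0, -0.05, 0.05, -0.1, 0], [0, -0.05, 0.05, -0.1, 0], [0, -0.05, 0.05, -0.1, 0], [0, -0.05, 0.05, -0.05, 0]], "squeeze": 100}}

```text
t: 14.87
tcp_pos: [0.4896, -0.3402, 0.0399]
tool_rot: [0.001, 0.999, -0.022, 0.049]
force: [0.8, -0.4, -3.3]
finger_gap: 0.128
```

```bash
cat >> h.py <<'E'
def angs(s):
    from scipy.spatial.transform import Rotation as R
    M=R.from_quat(s["tool_rot"]).as_matrix();print("jaw",np.arctan2(M[1,1],M[0,1]).round(4),"lean",M[:2,2].round(4))
E
python3 - <<'E'
from h import *
angs(st())
E
```

```text
t 14.87 tcp [ 0.4896 -0.3402  0.0399] rot [ 0.001  0.999 -0.022  0.049] F [ 0.8 -0.4 -3.3] gap 0.128 q [-0.81  0.74  1.72  0.07  0.59 -2.44]
jaw 1.5664 lean [ 0.097  -0.0447]
```

{"fn": "jog_arm", "kwargs": {"commands": [[0, -0.05, 0.05, 0, 0], [0, -0.05, 0.05, 0, 0]]}}

```text
t: 15.03
tcp_pos: [0.4888, -0.3397, 0.04]
tool_rot: [0.001, 0.999, -0.023, 0.049]
force: [1.3, -0.5, -2.1]
finger_gap: 0.128
```

Run:
```python
from h import *
s=st();p=snapshot("wrist");save(p,"w7.png",(60,60,460,360),1.5)
```

```text
t 15.03 tcp [ 0.4888 -0.3397  0.04  ] rot [ 0.001  0.999 -0.023  0.049] F [ 1.3 -0.5 -2.1] gap 0.128 q [-0.82  0.73  1.72  0.07  0.58 -2.44]
```

View pics/w7.png

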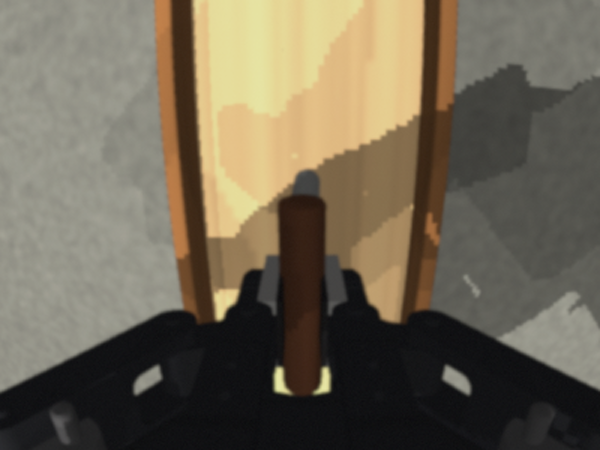

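{"fn": "jog_arm", "kwargs": {"commands": [[0, 0, 0, 1, 0], [0, 0, 0, 1.5, 0], [0, 0, 0, 2, 0], [0, 0, 0, 2.5, 0], [0, 0, 0, 2.5, 0], [0, 0, 0, 2.5, 0], [0, 0, 0, 2.5, 0], [0, 0, 0, 2.5, 0]]}}

```text
t: 15.75
tcp_pos: [0.4784, -0.3304, 0.2082]
tool_rot: [0.001, 0.999, -0.011, 0.037]
force: [-0.5, -0.3, -4.6]
finger_gap: 0.126
```

{"fn": "jog_arm", "kwargs": {"commands": [[0, 0, 0, 2.5, 0], [0, 0, 0, 2.5, 0], [0, 0, 0, 2, 0], [0, 0, 0, 1, 0]]}}

```text
t: 16.08
tcp_pos: [0.4753, -0.3278, 0.2952]
tool_rot: [0.001, 0.999, -0.011, 0.035]
force: [0.6, -0.9, -4.7]
finger_gap: 0.129
```

Run:
```python
from h import *
angs(st())
```

```text
t 16.08 tcp [ 0.4753 -0.3278  0.2952] rot [ 0.001  0.999 -0.011  0.035] F [ 0.6 -0.9 -4.7] gap 0.129 q [-0.82  0.37  1.53  0.04  1.18 -2.4 ]
jaw 1.5673 lean [ 0.0708 -0.022 ]
```

{"fn": "jog_arm", "kwargs": {"commands": [[0, 0.5, 1.5, 0, -0.06], [0, 1, 2.9, 0, -0.118], [0, 1, 2.9, 0, -0.118], [0, 1, 2.9, 0, -0.118], [0, 1, 2.9, 0, -0.118], [0, 1, 2.9, 0, -0.118], [0, 1, 2.9, 0, -0.118], [0, 1, 2.9, 0, -0.118]]}}

```text
t: 16.75
tcp_pos: [0.5408, -0.114, 0.2993]
tool_rot: [0.438, 0.898, -0.029, 0.022]
force: [-0.0, -0.1, -3.3]
finger_gap: 0.127
```

{"fn": "jog_arm", "kwargs": {"commands": [[0, 1, 2.9, 0, -0.118], [0, 1, 2.9, 0, -0.118], [0, 1, 2.9, 0, -0.118], [0, 0.8, 1.5, 0, -0.06], [0, 0, 0, 0, 0], [0, 0, 0, 0, 0]]}}

```text
t: 17.25
tcp_pos: [0.5736, 0.0012, 0.2974]
tool_rot: [0.618, 0.785, -0.034, 0.009]
force: [0.3, -0.3, -4.7]
finger_gap: 0.131
```

Run:
```python
from h import *
angs(st())
```

```text
t 17.25 tcp [0.5736 0.0012 0.2974] rot [ 0.618  0.785 -0.034  0.009] F [ 0.3 -0.3 -4.7] gap 0.131 q [-0.16  0.4   1.46 -0.07  1.3  -0.37]
jaw 0.2355 lean [-0.0277 -0.0649]
```

{"fn": "jog_arm", "kwargs": {"commands": [[0, 1.2, 1.2, 0, -0.045], [0, 1.1, 1.1, 0, -0.045], [0, 0, 0, 0, 0], [0, 0, 0, 0, 0]]}}

```text
t: 17.58
tcp_pos: [0.5926, 0.022, 0.2962]
tool_rot: [0.654, 0.756, -0.038, 0.005]
force: [-0.5, 0.1, -4.7]
finger_gap: 0.125
```

Run:
```python
from h import *
s=st();angs(s)
for c in ["scene","side","wrist"]:
    p=snapshot(c)
    for n in ["tray_grip","left_head","right_head"]:
        for r in models.pinpoint(p,n)[:2]: print(c,n,np.round(r["centre"],3),round(r["score"],2))
    save(p,c+"8.png",(110,60,330,240) if c!="wrist" else None,3 if c!="wrist" else 1.5)
angs(st())
```

```text
t 17.58 tcp [0.5926 0.022  0.2962] rot [ 0.654  0.756 -0.038  0.005] F [-0.5  0.1 -4.7] gap 0.125 q [-0.12  0.44  1.4  -0.07  1.33 -0.24]
jaw 0.1428 lean [-0.0417 -0.0635]
scene tray_grip [0.593 0.025 0.314] 0.8
scene tray_grip [ 0.763  0.163 -0.005] 0.41
scene left_head [0.579 0.148 0.19 ] 0.51
scene right_head [ 0.616 -0.095  0.196] 0.81
side tray_grip [0.593 0.024 0.312] 0.66
side tray_grip [0.484 0.356 0.037] 0.57
side left_head [0.576 0.146 0.192] 0.74
side left_head [ 0.539  0.323 -0.001] 0.25
side right_head [ 0.619 -0.104  0.187] 0.93
wrist tray_grip [0.597 0.025 0.31 ] 0.79
wrist tray_grip [0.769 0.158 0.002] 0.45
t 18.18 tcp [0.5935 0.0229 0.2967] rot [ 0.654  0.755 -0.037  0.006] F [ 0.9 -0.3 -3.6] gap 0.129 q [-0.12  0.44  1.4  -0.07  1.33 -0.24]
jaw 0.142 lean [-0.0396 -0.0627]
```

View pics/wrist8.png

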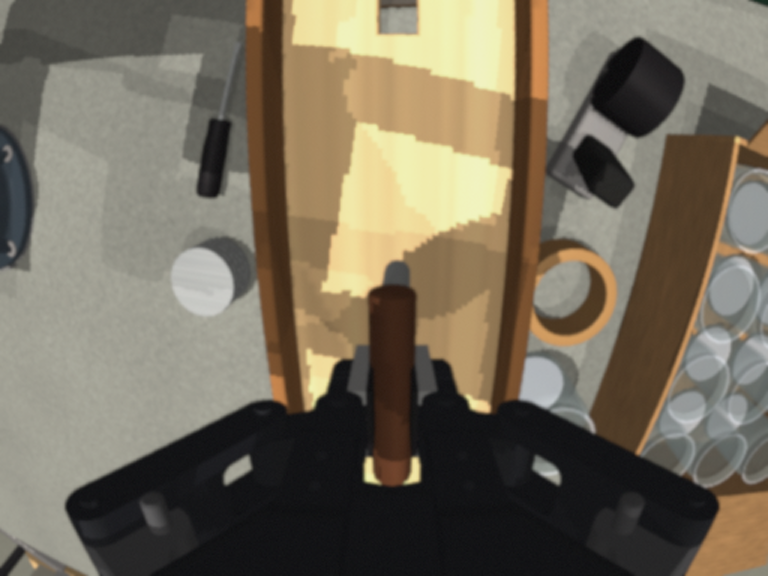

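```bash
cat >> h.py <<'E'
def wray(p,s,u,v,z):
    from scipy.spatial.transform import Rotation as R
    T=np.eye(4);T[:3,:3]=R.from_quat(s["tool_rot"]).as_matrix();T[:3,3]=s["tcp_pos"];T=T@np.array(p["hand_eye"])
    K=np.array(p["intrinsics"]);a=np.array([u-K[0,2],v-K[1,2]]);r=np.hypot(*a);th=r/K[0,0]
    d=T[:3,:3]@np.array([*(np.sin(th)*a/r),np.cos(th)]);return (T[:3,3]+d*(z-T[2,3])/d[2]).round(4)
E
python3 - <<'E'
from h import *
s=st();p=snapshot("wrist");g=p["image"]
save(p,"w9.png",(200,0,340,60),5)
for z in (.264,.269,.274): print(wray(p,s,398/1.5,12/1.5,z))
for u,v in [(396/1.5,300/1.5),(390/1.5,470/1.5)]: print(wray(p,s,u,v,.316))
E
```

```text
t 18.18 tcp [0.5935 0.0229 0.2967] rot [ 0.654  0.755 -0.037  0.006] F [ 0.9 -0.3 -3.6] gap 0.129 q [-0.12  0.44  1.4  -0.07  1.33 -0.24]
[0.5771 0.1495 0.264 ]
[0.5775 0.148  0.269 ]
[0.5779 0.1465 0.274 ]
[0.5921 0.0549 0.316 ]
[ 0.5993 -0.0077  0.316 ]
```

View pics/scene8.png

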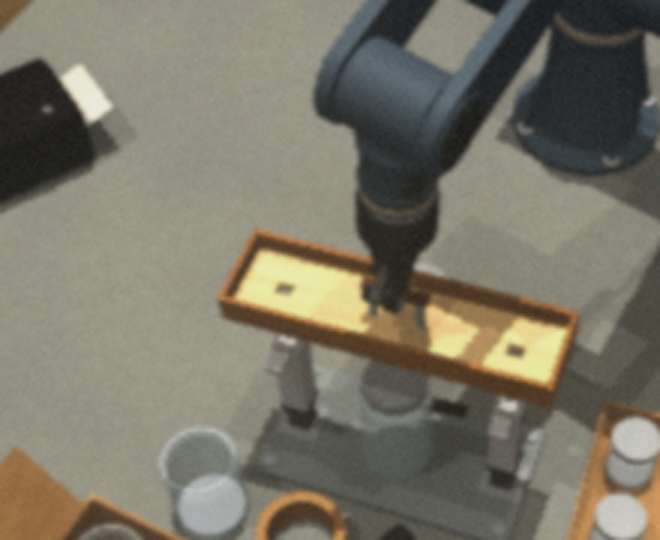

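Run:
```python
from h import *
s=st();p=snapshot("scene")
K=np.array(p["intrinsics"]);E=np.array(p["extrinsics"])
def ray(u,v,z):
    d=E[:3,:3]@np.linalg.inv(K)@[u,v,1];o=E[:3,3];return (o+d*(z-o[2])/d[2]).round(4)
g=cv2.cvtColor(p["image"],cv2.COLOR_RGB2GRAY)
# refine dark hole centroids
for (u,v),z in (((205,156),.262),((282,177),.270)):
    w=g[v-6:v+7,u-7:u+8].astype(float);m=np.percentile(w,85)-w;m[m<0.5*m.max()]=0
    yy,xx=np.mgrid[v-6:v+7,u-7:u+8];c=(m*xx).sum()/m.sum(),(m*yy).sum()/m.sum();print(np.round(c,1),ray(*c,z))
print(s["force"])
```

```text
t 18.23 tcp [0.5935 0.0229 0.2966] rot [ 0.654  0.755 -0.037  0.006] F [ 0.7  0.6 -3.7] gap 0.129 q [-0.12  0.44  1.4  -0.07  1.33 -0.24]
[204.4 155.9] [ 0.6099 -0.0989  0.262 ]
[280.7 176.1] [0.5743 0.1462 0.27  ]
[ 0.70144673  0.6462195  -3.73095969]
```

{"fn": "jog_arm", "kwargs": {"commands": [[0, 0.45, 0.1, -1.5, 0.004], [0, 0, 0, -1.5, 0], [0, 0, 0, -1.2, 0], [0, 0, 0, 0, 0], [0, 0, 0, 0, 0]]}}

```text
t: 18.7
tcp_pos: [0.5993, 0.0242, 0.2548]
tool_rot: [0.652, 0.757, -0.036, 0.007]
force: [0.6, -0.1, -3.9]
finger_gap: 0.126
```

Run:
```python
from h import *
s=st();angs(s)
for c in ["scene","side","wrist"]:
    p=snapshot(c)
    for n in ["tray_grip"]:
        for r in models.pinpoint(p,n)[:1]: print(c,n,np.round(r["centre"],3),round(r["score"],2))
    if c=="scene":
        K=np.array(p["intrinsics"]);E=np.array(p["extrinsics"])
        def ray(u,v,z):
            d=E[:3,:3]@np.linalg.inv(K)@[u,v,1];o=E[:3,3];return (o+d*(z-o[2])/d[2]).round(4)
        g=cv2.cvtColor(p["image"],cv2.COLOR_RGB2GRAY)
        for X in ((.615,-.099,.216),(.579,.147,.222)):
            u,v=map(int,proj(p,X))
            w=g[v-6:v+7,u-7:u+8].astype(float);m=np.percentile(w,85)-w;m[m<0.5*m.max()]=0
            yy,xx=np.mgrid[v-6:v+7,u-7:u+8];c2=(m*xx).sum()/m.sum(),(m*yy).sum()/m.sum();print((u,v),np.round(c2,1),ray(*c2,X[2]))
        a=p["image"][120:200,180:310]
w=p["image"][0:80,200:330]
cv2.imwrite("pics/c10.png",cv2.resize(np.vstack([a,w])[:,:,::-1],None,fx=3.7,fy=3.7,interpolation=cv2.INTER_CUBIC))
st()
```

```text
t 18.7 tcp [0.5993 0.0242 0.2548] rot [ 0.652  0.757 -0.036  0.007] F [ 0.6 -0.1 -3.9] gap 0.126 q [-0.11  0.48  1.44 -0.07  1.24 -0.24]
jaw 0.147 lean [-0.0354 -0.0635]
scene tray_grip [0.599 0.025 0.27 ] 0.58
(205, 166) [204.8 165.9] [ 0.6159 -0.0991  0.216 ]
(279, 186) [277.2 184.1] [0.5756 0.1377 0.222 ]
side tray_grip [0.602 0.024 0.271] 0.97
wrist tray_grip [0.6   0.026 0.272] 0.7
t 19.0 tcp [0.5998 0.0241 0.2558] rot [ 0.652  0.757 -0.035  0.008] F [-0.3 -0.1 -3.1] gap 0.126 q [-0.11  0.48  1.44 -0.07  1.24 -0.24]
```

View pics/c10.png

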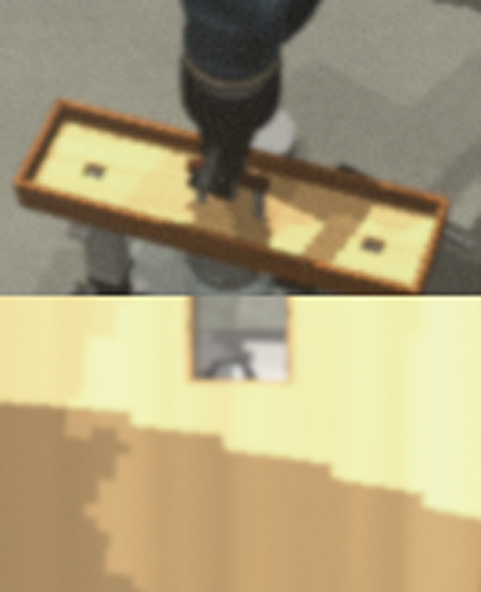

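Run:
```python
from h import *
s=st();angs(s);p=snapshot("wrist");g=p["image"]
f=lambda a,b:(200+a/3.7,(b-296)/3.7)
print("pin",wray(p,s,*f(228,366),.198)[:2],"hole bottom edge mid, top surf",wray(p,s,*f(242,380),.231)[:2],"lower surf",wray(p,s,*f(242,380),.219)[:2])
print("L corner",wray(p,s,*f(192,380),.231),"R",wray(p,s,*f(292,380),.231))
```

```text
t 19.0 tcp [0.5998 0.0241 0.2558] rot [ 0.652  0.757 -0.035  0.008] F [-0.3 -0.1 -3.1] gap 0.126 q [-0.11  0.48  1.44 -0.07  1.24 -0.24]
jaw 0.1469 lean [-0.0332 -0.0637]
pin [0.58   0.1501] hole bottom edge mid, top surf [0.5849 0.1396] lower surf [0.5842 0.1426]
L corner [0.5778 0.1386 0.231 ] R [0.5921 0.1407 0.231 ]
```

{"fn": "jog_arm", "kwargs": {"commands": [[0, -0.3, 0.15, -0.7, 0.006], [0, -0.05, 0, -0.6, 0], [0, -0.05, 0, -0.3, 0], [0, -0.05, 0, -0.1, 0]]}}

```text
t: 19.38
tcp_pos: [0.5952, 0.0257, 0.2384]
tool_rot: [0.65, 0.759, -0.034, 0.009]
force: [-0.8, -0.2, -3.4]
finger_gap: 0.128
```

Run:
```python
from h import *
s=st();angs(s);p=snapshot("wrist")
cv2.imwrite("pics/c11.png",cv2.resize(p["image"][0:80,200:330,::-1],None,fx=4,fy=4,interpolation=cv2.INTER_CUBIC))
```

```text
t 19.38 tcp [0.5952 0.0257 0.2384] rot [ 0.65   0.759 -0.034  0.009] F [-0.8 -0.2 -3.4] gap 0.128 q [-0.11  0.49  1.48 -0.07  1.2  -0.24]
jaw 0.1535 lean [-0.0304 -0.0641]
```

View pics/c11.png

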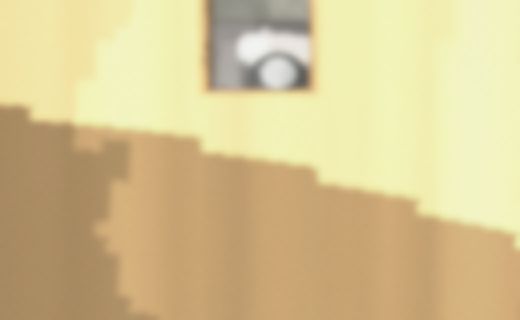

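Run:
```python
from h import *
s=st();angs(s);p=snapshot("wrist")
f=lambda a,b:(200+a/4,b/4)
zt=s["tcp_pos"][2]+.017-.045+.004
pin=wray(p,s,*f(278,70),.200);L=wray(p,s,*f(208,90),zt);R=wray(p,s,*f(313,90),zt)
c=(L+R)/2+.009*np.array([-.15,.989,0]);print("pin",pin,"L",L,"R",R,"hole",c,"move",(pin-c)[:2]*100)
for c in ["scene","side"]:
    p=snapshot(c)
    for r in models.pinpoint(p,"tray_grip")[:1]: print(c,np.round(r["centre"],3),round(r["score"],2))
```

```text
t 19.43 tcp [0.5949 0.0257 0.2383] rot [ 0.65   0.759 -0.034  0.009] F [-0.7 -0.9 -4.6] gap 0.131 q [-0.11  0.49  1.48 -0.07  1.2  -0.24]
jaw 0.1535 lean [-0.0312 -0.0641]
pin [0.5803 0.1481 0.2   ] L [0.5723 0.14   0.2143] R [0.5861 0.1421 0.2143] hole [0.57785  0.149951 0.2143  ] move [ 0.245  -0.1851]
scene [0.596 0.029 0.254] 0.95
side [0.597 0.028 0.254] 0.96
```

{"fn": "jog_arm", "kwargs": {"commands": [[0, 0.25, -0.22, 0, 0], [0, 0, 0, -0.3, 0], [0, 0, 0, -0.3, 0]]}}

```text
t: 19.93
tcp_pos: [0.5995, 0.023, 0.2345]
tool_rot: [0.65, 0.759, -0.033, 0.011]
force: [-1.4, 0.4, -4.3]
finger_gap: 0.132
```

{"fn": "jog_arm", "kwargs": {"commands": [[0, 0, 0, -0.4, 0]]}}

```text
t: 20.02
tcp_pos: [0.5997, 0.0229, 0.2305]
tool_rot: [0.65, 0.759, -0.033, 0.011]
force: [-0.9, 0.1, -2.2]
finger_gap: 0.127
```

{"fn": "jog_arm", "kwargs": {"commands": [[0, 0, 0, -0.4, 0]]}}

```text
t: 20.1
tcp_pos: [0.5998, 0.0232, 0.227]
tool_rot: [0.65, 0.759, -0.033, 0.011]
force: [-5.4, 3.4, 23.7]
finger_gap: 0.123
```

{"fn": "jog_arm", "kwargs": {"commands": [[0, 0, 0, 0.2, 0], [20, 0, 0, 0, 0], [45, 0, 0, 0, 0], [45, 0, 0, 0, 0], [45, 0, 0, 0, 0]]}}

```text
t: 20.52
tcp_pos: [0.6021, 0.0227, 0.2306]
tool_rot: [0.65, 0.759, -0.031, 0.014]
force: [0.2, 0.2, 0.4]
finger_gap: 0.45
```

Run:
```python
from h import *
s=st();angs(s)
for c in ["scene","side"]:
    p=snapshot(c)
    for r in models.pinpoint(p,"tray_grip")[:1]: print(c,np.round(r["centre"],3),round(r["score"],2))
```

```text
t 20.52 tcp [0.6021 0.0227 0.2306] rot [ 0.65   0.759 -0.031  0.014] F [0.2 0.2 0.4] gap 0.45 q [-0.11  0.51  1.48 -0.07  1.17 -0.24]
jaw 0.1535 lean [-0.0189 -0.0662]
scene [0.6   0.025 0.242] 0.67
side [0.6   0.025 0.243] 0.86
```

{"fn": "jog_arm", "kwargs": {"commands": [[45, 0, 0, 3, 0], [45, 0, 0, 4, 0], [100, 0, 2, 3, 0], [100, -1, 4, 0, 0.1], [100, -1, 4, 0, 0.12], [100, -1, 4, 0, 0.12], [100, -1, 4, 0, 0.12], [100, -1, 4, 0, 0.12]], "squeeze": 40}}

```text
t: 21.38
tcp_pos: [0.5527, 0.2402, 0.3349]
tool_rot: [0.402, 0.915, -0.026, 0.026]
force: [0.7, 0.1, 0.4]
finger_gap: 1.002
```

Run:
```python
from h import *
s=st();angs(s)
a=[]
for c in ["scene","side","wrist"]:
    p=snapshot(c)
    for n in ["tray_grip","jar0_mid","carton"]:
        for r in models.pinpoint(p,n)[:6]:
            if r["score"]>.4: print(c,n,np.round(r["centre"],3),round(r["score"],2))
        if n=="jar0_mid":
            for r in models.find_in(p,n)[:6]: print("  find",np.round(r["centre"],3),round(r["score"],2))
    a.append(cv2.resize(p["image"][100:250,140:340] if c!="wrist" else p["image"],(400,300),interpolation=cv2.INTER_CUBIC))
b=np.vstack([np.hstack(a[:2]),np.hstack([a[2],a[2]*0])])
cv2.imwrite("pics/c12.png",b[:,:,::-1])
```

```text
t 21.38 tcp [0.5527 0.2402 0.3349] rot [ 0.402  0.915 -0.026  0.026] F [0.7 0.1 0.4] gap 1.002 q [ 0.26  0.4   1.35 -0.07  1.38 -0.47]
jaw 0.7411 lean [ 0.0254 -0.0689]
scene tray_grip [0.602 0.025 0.243] 0.84
scene tray_grip [ 0.598  0.02  -0.001] 0.7
scene jar0_mid [0.495 0.269 0.038] 0.65
  find [0.511 0.27  0.074] 0.77
  find [0.608 0.3   0.074] 0.15
scene carton [0.531 0.324 0.   ] 0.77
side tray_grip [0.6   0.023 0.242] 0.63
side jar0_mid [0.496 0.272 0.038] 0.69
  find [0.491 0.252 0.059] 0.96
side carton [ 0.537  0.324 -0.002] 0.62
wrist jar0_mid [0.495 0.276 0.041] 0.91
  find [0.492 0.275 0.073] 0.56
```

View pics/c12.png

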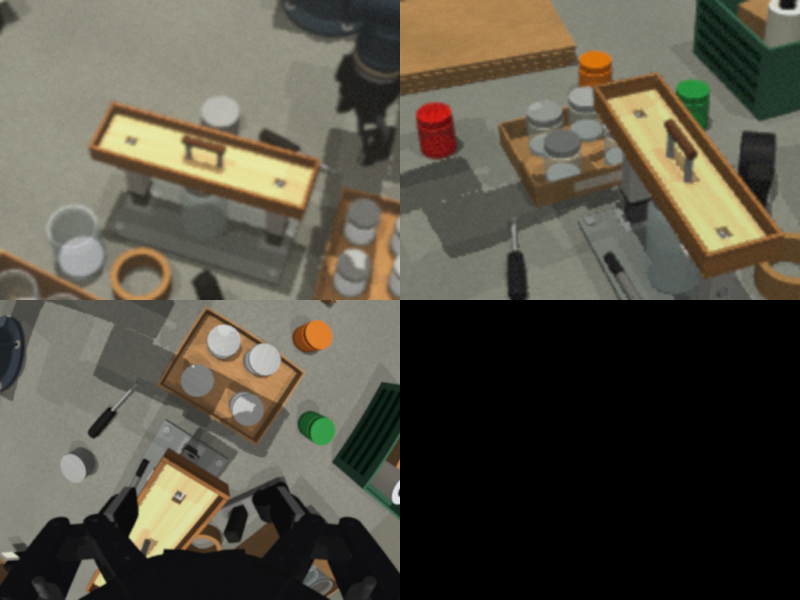

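Run:
```python
from h import *
s=st();angs(s);p=snapshot("wrist");g=cv2.cvtColor(p["image"],cv2.COLOR_RGB2HSV)
for X in [(.579,.149,.2),(.617,-.099,.2)]: print("pin px",wproj(p,s,X))
for a,b in [(224,41),(262,60),(197,80),(247,108)]: print(wray(p,s,a*1.28,b*1.28,.076))
q=snapshot("scene")
print("corners")
K=np.array(q["intrinsics"]);E=np.array(q["extrinsics"])
for u,v in [(471,292),(538,305),(522,395),(446,378)]:
    d=E[:3,:3]@np.linalg.inv(K)@[u/1.5,v/1.5,1];o=E[:3,3];print((o+d*(.04-o[2])/d[2]).round(3))
# detect lids: circles in wrist
gg=cv2.medianBlur(cv2.cvtColor(p["image"],cv2.COLOR_RGB2GRAY),5)
c=cv2.HoughCircles(gg,cv2.HOUGH_GRADIENT,1,20,param1=80,param2=15,minRadius=14,maxRadius=30)
for x,y,r in c[0][:14]:
    if y<170: print(np.round([x,y,r],1),wray(p,s,x,y,.076))
```

```text
t 22.13 tcp [0.5534 0.238  0.3343] rot [ 0.405  0.913 -0.027  0.025] F [-0.6  0.4 -0.5] gap 0.996 q [ 0.26  0.4   1.35 -0.07  1.38 -0.46]
jaw 0.7346 lean [ 0.0237 -0.0695]
pin px [226.22662928 250.88376889]
pin px [146.93138801 361.58726299]
[0.4838 0.3535 0.076 ]
[0.5518 0.3745 0.076 ]
[0.4955 0.2735 0.076 ]
[0.5907 0.2962 0.076 ]
corners
[0.445 0.229 0.04 ]
[0.406 0.381 0.04 ]
[0.634 0.427 0.04 ]
[0.673 0.266 0.04 ]
[338.5  76.5  20. ] [0.5545 0.3779 0.076 ]
[317.5 141.5  20.2] [0.5952 0.2943 0.076 ]
[252.5 103.5  20.5] [0.4968 0.2727 0.076 ]
[286.5  52.5  21.2] [0.4836 0.3532 0.076 ]
[408.5 166.5  19. ] [0.7197 0.3654 0.076 ]
[392.5  49.5  18.2] [0.5813 0.4632 0.076 ]
```

{"fn": "jog_arm", "kwargs": {"commands": [[85, 1.2, 1.6, 0, -0.1], [85, 1.2, 1.6, -1, -0.11], [85, 1.2, 1.6, -3, -0.11], [85, 0.5, 0.7, -4, -0.11], [85, 0, 0, -4, -0.09], [85, 0, 0, -4, 0], [85, 0, 0, -3, 0], [85, 0, 0, 0, 0]]}}

```text
t: 22.9
tcp_pos: [0.5985, 0.297, 0.1433]
tool_rot: [0.637, 0.77, -0.027, 0.023]
force: [-0.8, -0.4, -1.4]
finger_gap: 0.845
```

```bash
cat >> h.py <<'E'
def lids(z=.076,vmax=300,view="wrist",lo=16,hi=60):
    s=manip.sense();p=snapshot(view);angs(s)
    gg=cv2.medianBlur(cv2.cvtColor(p["image"],cv2.COLOR_RGB2GRAY),5)
    c=cv2.HoughCircles(gg,cv2.HOUGH_GRADIENT,1,25,param1=80,param2=22,minRadius=lo,maxRadius=hi)
    for x,y,r in ([] if c is None else c[0][:12]):
        if y<vmax:
            X=wray(p,s,x,y,z);e=[np.hypot(*(wray(p,s,x+r*np.cos(a),y+r*np.sin(a),z)-X)[:2]) for a in np.arange(0,6.28,.5)]
            if .022<np.mean(e)<.034: print("lid",np.round([x,y,r],0),X[:2],"rad",np.mean(e).round(4))
    return p,s
E
python3 - <<'E'
from h import *
st();p,s=lids();st()
for r in models.pinpoint(p,"jar0_mid")[:5]: print(np.round(r["centre"],3),round(r["score"],2))
E
```

```text
t 22.9 tcp [0.5985 0.297  0.1433] rot [ 0.637  0.77  -0.027  0.023] F [-0.8 -0.4 -1.4] gap 0.845 q [ 0.32  0.7   1.37 -0.08  1.1   0.17]
jaw 0.1877 lean [ 0.0008 -0.0703]
lid [222.  78.  40.] [0.5559 0.3778] rad 0.0279
lid [254. 200.  34.] [0.5939 0.2956] rad 0.0263
lid [132. 200.  32.] [0.4989 0.2767] rad 0.0288
lid [124.  94.  30.] [0.4847 0.3586] rad 0.0242
lid [408. 132.  29.] [0.6952 0.3706] rad 0.0234
lid [436. 148.  29.] [0.7238 0.3653] rad 0.0259
t 22.95 tcp [0.5998 0.2975 0.146 ] rot [ 0.637  0.77  -0.025  0.024] F [ 0.6 -0.8  0. ] gap 0.848 q [ 0.32  0.69  1.36 -0.08  1.1   0.17]
[0.491 0.278 0.04 ] 0.87
```

{"fn": "jog_arm", "kwargs": {"commands": [[82, -0.65, -0.35, -2, 0.02], [82, -0.1, 0, -3, 0], [82, -0.1, -0.05, -2.5, 0], [82, -0.1, -0.05, -1.5, 0], [82, -0.05, 0, -0.5, 0]]}}

```text
t: 23.42
tcp_pos: [0.6062, 0.2982, 0.0714]
tool_rot: [0.629, 0.776, -0.006, 0.036]
force: [-0.4, -0.3, -0.7]
finger_gap: 0.822
```

{"fn": "jog_arm", "kwargs": {"commands": [[82, -0.05, 0, -0.1, 0]]}}

```text
t: 23.5
tcp_pos: [0.6071, 0.2986, 0.0723]
tool_rot: [0.629, 0.776, -0.005, 0.037]
force: [0.3, 0.3, -0.1]
finger_gap: 0.822
```

{"fn": "jog_arm", "kwargs": {"commands": [[82, -1.2, -0.45, 0, 0], [82, -0.1, 0, -0.1, 0]]}}

```text
t: 23.67
tcp_pos: [0.598, 0.2953, 0.0765]
tool_rot: [0.629, 0.776, -0.001, 0.04]
force: [-0.1, 0.3, 0.5]
finger_gap: 0.821
```

{"fn": "jog_arm", "kwargs": {"commands": [[82, -0.2, -0.05, -1.5, 0], [82, -0.2, -0.05, -1.5, 0], [82, -0.1, 0, -0.5, 0]]}}

```text
t: 23.92
tcp_pos: [0.6008, 0.297, 0.0511]
tool_rot: [0.629, 0.776, 0.008, 0.045]
force: [-0.9, 0.6, 0.8]
finger_gap: 0.819
```

Run:
```python
from h import *
st();p,s=lids()
```

```text
t 23.92 tcp [0.6008 0.297  0.0511] rot [0.629 0.776 0.008 0.045] F [-0.9  0.6  0.8] gap 0.819 q [ 0.32  0.79  1.48 -0.09  0.81  0.18]
jaw 0.2101 lean [ 0.08   -0.0454]
lid [250. 260.  59.] [0.5939 0.3012] rad 0.0293
lid [46. 94. 53.] [0.4933 0.3593] rad 0.0274
lid [ 90. 228.  45.] [0.5195 0.3019] rad 0.0242
lid [ 58. 254.  43.] [0.4988 0.2824] rad 0.0282
lid [450. 150.  39.] [0.6748 0.3701] rad 0.0224
```

{"fn": "jog_arm", "kwargs": {"commands": [[82, -0.5, 0, -1, 0], [82, -0.2, 0, -0.8, 0], [82, -0.1, 0, -0.1, 0]]}}

```text
t: 24.22
tcp_pos: [0.5959, 0.2984, 0.0347]
tool_rot: [0.629, 0.776, 0.011, 0.048]
force: [-0.5, -0.1, -0.3]
finger_gap: 0.821
```

{"fn": "jog_arm", "kwargs": {"commands": [[60, -0.12, 0, -0.15, 0], [40, -0.12, 0, -0.15, 0], [40, -0.1, 0, -0.1, 0], [40, -0.1, 0, -0.1, 0]]}}

```text
t: 24.55
tcp_pos: [0.5946, 0.2989, 0.034]
tool_rot: [0.628, 0.776, 0.014, 0.051]
force: [0.1, -1.7, 2.9]
finger_gap: 0.676
```

{"fn": "jog_arm", "kwargs": {"commands": [[40, -0.05, 0, 1, 0], [40, 0, 0, 2.5, 0], [40, 0, 0, 3.5, 0], [40, 0, 0, 3.8, 0], [40, 0, 0, 3.8, 0], [40, 0, 0, 3.8, 0], [40, 0, -1, 3.8, 0], [40, 0, -2.5, 3, 0]], "squeeze": 60}}

```text
t: 25.22
tcp_pos: [0.5805, 0.2643, 0.2841]
tool_rot: [0.627, 0.778, 0.002, 0.04]
force: [1.8, 0.1, -2.5]
finger_gap: 0.664
```

Run:
```python
from h import *
angs(st())
```

```text
t 25.22 tcp [0.5805 0.2643 0.2841] rot [0.627 0.778 0.002 0.04 ] F [ 1.8  0.1 -2.5] gap 0.664 q [ 0.28  0.48  1.37 -0.07  1.25  0.09]
jaw 0.2151 lean [ 0.0645 -0.046 ]
```

{"fn": "jog_arm", "kwargs": {"commands": [[40, 0.3, -3, 2, -0.02], [40, 0.4, -3.8, 0.8, -0.02], [40, 0.4, -3.8, 0, -0.02], [40, 0.4, -3.8, 0, -0.01], [40, 0.4, -3.8, 0, 0], [40, 0.4, -3.8, 0, 0], [40, 0.4, -3.8, 0, 0], [40, 0.4, -3.8, 0, 0]]}}

```text
t: 25.88
tcp_pos: [0.6087, -0.0352, 0.3263]
tool_rot: [0.651, 0.758, 0.01, 0.043]
force: [1.9, 0.5, -2.3]
finger_gap: 0.666
```

{"fn": "jog_arm", "kwargs": {"commands": [[40, 0.4, -3.5, 0, 0], [40, 0.3, -2.5, 0, 0], [40, 0, 0, 0, 0], [40, 0, 0, 0, 0], [40, 0, 0, 0, 0]]}}

```text
t: 26.3
tcp_pos: [0.6127, -0.1066, 0.3246]
tool_rot: [0.655, 0.754, 0.008, 0.041]
force: [0.2, -0.2, -2.5]
finger_gap: 0.666
```

```bash
cat >> h.py <<'E'
def tgt(ty,c=(.599,.0246),a=.148):
    """target grasp point -> needed TCP shift (cm) for tray y position ty (m)"""
    from scipy.spatial.transform import Rotation as R
    s=manip.sense();M=R.from_quat(s["tool_rot"]).as_matrix();g=np.array(s["tcp_pos"])-.025*M[:,2]
    T=np.array([c[0]-np.sin(a)*ty,c[1]+np.cos(a)*ty]);print("grasp",g.round(4),"move cm",((T-g[:2])*100).round(2),"turn",round(a-np.arctan2(M[1,1],M[0,1]),3));return s
E
python3 - <<'E'
from h import *
angs(st());tgt(-.136)
for v in ("scene","side"):
    p=snapshot(v)
    for r in models.pinpoint(p,"jar0_mid")[:5]: print(np.round(r["centre"],3),round(r["score"],2))
tgt(-.136)
E
```

```text
t 26.3 tcp [ 0.6127 -0.1066  0.3246] rot [0.655 0.754 0.008 0.041] F [ 0.2 -0.2 -2.5] gap 0.666 q [-0.34  0.4   1.38 -0.02  1.27 -0.48]
jaw 0.1421 lean [ 0.0719 -0.0413]
grasp [ 0.6109 -0.1055  0.3495] move cm [ 0.81 -0.44] turn 0.006
[0.494 0.27  0.037] 0.69
[ 0.758 -0.136 -0.003] 0.24
[0.498 0.271 0.039] 0.85
grasp [ 0.6113 -0.1039  0.3498] move cm [ 0.78 -0.6 ] turn 0.003
```

{"fn": "jog_arm", "kwargs": {"commands": [[40, 0.6, -0.6, -2, 0], [40, 0, 0, -2.5, 0], [40, 0, 0, -2, 0], [40, -0.05, 0, -1.2, 0], [40, -0.05, 0, 0, 0]]}}

```text
t: 26.92
tcp_pos: [0.62, -0.1044, 0.2488]
tool_rot: [0.65, 0.758, 0.01, 0.044]
force: [-1.3, -0.5, -2.4]
finger_gap: 0.666
```

Run:
```python
from h import *
angs(tgt(-.136));st()
p=snapshot("scene")
for r in models.pinpoint(p,"tray_grip")[:1]: print(np.round(r["centre"],3),round(r["score"],2))
angs(tgt(-.136))
```

```text
grasp [ 0.618  -0.1034  0.2737] move cm [ 0.11 -0.66] turn -0.007
jaw 0.1548 lean [ 0.0806 -0.0419]
t 26.92 tcp [ 0.62   -0.1044  0.2488] rot [0.65  0.758 0.01  0.044] F [-1.3 -0.5 -2.4] gap 0.666 q [-0.34  0.48  1.47 -0.01  1.1  -0.49]
[0.6   0.027 0.244] 0.75
grasp [ 0.6193 -0.104   0.2763] move cm [-0.03 -0.59] turn -0.007
jaw 0.1548 lean [ 0.085  -0.0435]
```

{"fn": "jog_arm", "kwargs": {"commands": [[40, -0.15, -0.65, -0.3, -0.007], [40, -0.1, -0.05, -0.7, 0], [40, -0.1, 0, -0.4, 0]]}}

```text
t: 27.27
tcp_pos: [0.6208, -0.1119, 0.2414]
tool_rot: [0.652, 0.756, 0.013, 0.051]
force: [-0.4, 1.3, -1.3]
finger_gap: 0.666
```

{"fn": "jog_arm", "kwargs": {"commands": [[40, -0.1, 0, -0.3, 0]]}}

```text
t: 27.35
tcp_pos: [0.62, -0.112, 0.2388]
tool_rot: [0.652, 0.756, 0.013, 0.051]
force: [0.5, 0.2, -1.5]
finger_gap: 0.663
```

{"fn": "jog_arm", "kwargs": {"commands": [[40, -0.1, 0, -0.4, 0]]}}

```text
t: 27.43
tcp_pos: [0.6192, -0.1121, 0.2352]
tool_rot: [0.652, 0.756, 0.014, 0.052]
force: [-0.3, -0.1, -1.1]
finger_gap: 0.667
```

{"fn": "jog_arm", "kwargs": {"commands": [[40, -0.1, 0, -0.35, 0]]}}

```text
t: 27.52
tcp_pos: [0.6182, -0.1123, 0.2315]
tool_rot: [0.652, 0.756, 0.014, 0.052]
force: [-0.3, -0.6, -3.3]
finger_gap: 0.664
```

{"fn": "jog_arm", "kwargs": {"commands": [[40, -0.1, 0, -0.3, 0]]}}

```text
t: 27.6
tcp_pos: [0.6176, -0.1126, 0.2291]
tool_rot: [0.652, 0.756, 0.014, 0.053]
force: [-2.0, 2.6, 15.2]
finger_gap: 0.669
```

{"fn": "jog_arm", "kwargs": {"commands": [[60, -0.05, 0, 0.1, 0], [82, -0.05, 0, -0.05, 0], [82, -0.05, 0, -0.05, 0], [82, -0.05, 0, -0.05, 0]]}}

```text
t: 27.93
tcp_pos: [0.6164, -0.1134, 0.2296]
tool_rot: [0.652, 0.756, 0.014, 0.055]
force: [-0.7, 0.0, 0.0]
finger_gap: 0.819
```

{"fn": "jog_arm", "kwargs": {"commands": [[82, 0, 0, 2, 0], [82, 0, 0, 3.5, 0], [85, 0, 0, 4, 0], [85, 0, 0, 1, 0]]}}

```text
t: 28.27
tcp_pos: [0.6127, -0.113, 0.3326]
tool_rot: [0.653, 0.756, 0.012, 0.049]
force: [0.1, 0.5, 1.1]
finger_gap: 0.853
```

Run:
```python
from h import *
angs(st())
for v in ("scene","side","wrist"):
    p=snapshot(v)
    for n in ("jar0_mid","tray_grip"):
        for r in models.pinpoint(p,n)[:5]: print(v,n,np.round(r["centre"],3),round(r["score"],2))
angs(st());print(.599+.148*.136,.0246-.989*.136)
lids(z=.273)
```

```text
t 28.27 tcp [ 0.6127 -0.113   0.3326] rot [0.653 0.756 0.012 0.049] F [0.1 0.5 1.1] gap 0.853 q [-0.36  0.39  1.38 -0.01  1.27 -0.5 ]
jaw 0.1486 lean [ 0.0899 -0.0467]
scene jar0_mid [0.494 0.27  0.037] 0.75
scene tray_grip [0.496 0.268 0.037] 0.62
side jar0_mid [0.496 0.271 0.037] 0.96
side tray_grip [0.6   0.028 0.243] 0.91
side tray_grip [ 0.76  -0.01   0.001] 0.37
wrist tray_grip [0.6   0.024 0.242] 0.87
t 28.72 tcp [ 0.6092 -0.1117  0.3244] rot [0.653 0.756 0.009 0.043] F [ 0.2  0.4 -0.2] gap 0.851 q [-0.36  0.4   1.39 -0.01  1.26 -0.5 ]
jaw 0.1478 lean [ 0.0765 -0.0414]
0.619128 -0.10990400000000002
jaw 0.1478 lean [ 0.0765 -0.0414]
lid [264. 212.  38.] [ 0.6163 -0.1125] rad 0.0276
lid [348. 188.  39.] [ 0.6719 -0.0878] rad 0.0299
lid [452. 210.  29.] [ 0.7764 -0.0943] rad 0.0324
lid [256. 188.  34.] [ 0.6084 -0.0961] rad 0.0232
```

{"fn": "jog_arm", "kwargs": {"commands": [[85, -0.5, 2, 0.5, 0], [85, -1.1, 3.8, 0, 0.01], [85, -1.1, 3.8, 0, 0.01], [85, -1.1, 3.8, 0, 0.01], [85, -1.1, 3.8, 0, 0.01], [85, -1.1, 3.8, 0, 0.01], [85, -1.1, 3.8, 0, 0.01], [85, -1.1, 3.8, -1, 0.01]]}}

```text
t: 29.43
tcp_pos: [0.527, 0.1743, 0.316]
tool_rot: [0.631, 0.774, 0.01, 0.043]
force: [0.9, 0.9, -0.2]
finger_gap: 0.848
```

{"fn": "jog_arm", "kwargs": {"commands": [[85, -1.1, 3.8, -2, 0], [85, -1.1, 3.8, -3.5, 0], [85, -0.8, 1.5, -3.5, 0], [85, 0, 0, -3.5, 0], [85, 0, 0, -3, 0], [85, 0, 0, -2, 0], [85, 0, 0, 0, 0], [85, 0, 0, 0, 0]]}}

```text
t: 30.1
tcp_pos: [0.493, 0.2671, 0.1422]
tool_rot: [0.626, 0.779, 0.012, 0.043]
force: [0.7, -0.4, 0.6]
finger_gap: 0.847
```

Run:
```python
from h import *
st();p,s=lids()
for r in models.pinpoint(p,"jar0_mid")[:5]: print(np.round(r["centre"],3),round(r["score"],2))
st()
```

```text
t 30.1 tcp [0.493  0.2671 0.1422] rot [0.626 0.779 0.012 0.043] F [ 0.7 -0.4  0.6] gap 0.847 q [ 0.33  0.55  1.72 -0.08  0.81  0.17]
jaw 0.2195 lean [ 0.0816 -0.0347]
lid [258. 194.  38.] [0.4946 0.274 ] rad 0.0283
lid [366.  70.  32.] [0.5514 0.3805] rad 0.0255
lid [264.  82.  38.] [0.4813 0.3526] rad 0.0264
lid [56.  4. 33.] [0.3099 0.3935] rad 0.0323
lid [304. 292.  22.] [0.5541 0.1935] rad 0.022
t 30.2 tcp [0.4938 0.2671 0.1436] rot [0.626 0.779 0.013 0.043] F [-0.5  0.1  0.2] gap 0.851 q [ 0.33  0.54  1.72 -0.08  0.81  0.17]
```

{"fn": "jog_arm", "kwargs": {"commands": [[82, 0.1, 0.55, -1.5, 0], [82, -0.1, 0, -2.5, 0], [82, -0.1, 0, -2.5, 0], [82, -0.1, 0, -1.5, 0], [82, -0.1, 0, -0.2, 0], [82, -0.1, 0, -0.2, 0]]}}

```text
t: 30.7
tcp_pos: [0.5025, 0.2753, 0.0703]
tool_rot: [0.627, 0.777, 0.026, 0.052]
force: [-0.0, -0.8, -0.1]
finger_gap: 0.825
```

Run:
```python
from h import *
st();p,s=lids()
```

```text
t 30.7 tcp [0.5025 0.2753 0.0703] rot [0.627 0.777 0.026 0.052] F [-0.  -0.8 -0.1] gap 0.825 q [ 0.34  0.67  1.76 -0.1   0.62  0.21]
jaw 0.2157 lean [ 0.1136 -0.0242]
lid [246. 246.  53.] [0.4946 0.2758] rad 0.0289
lid [396.  72.  50.] [0.549  0.3783] rad 0.0283
lid [252.  84.  58.] [0.4814 0.3529] rad 0.0262
```

{"fn": "jog_arm", "kwargs": {"commands": [[82, -0.55, -0.05, -0.1, 0], [82, -0.15, 0, -1.2, 0], [82, -0.15, -0.05, -1.3, 0], [82, -0.15, -0.05, -0.8, 0], [82, -0.1, 0, -0.3, 0]]}}

```text
t: 31.17
tcp_pos: [0.4958, 0.2753, 0.0406]
tool_rot: [0.627, 0.776, 0.033, 0.056]
force: [-0.7, 0.1, 0.6]
finger_gap: 0.816
```

Run:
```python
from h import *
angs(st())
```

```text
t 31.17 tcp [0.4958 0.2753 0.0406] rot [0.627 0.776 0.033 0.056] F [-0.7  0.1  0.6] gap 0.816 q [ 0.34  0.72  1.79 -0.12  0.52  0.23]
jaw 0.2148 lean [ 0.1291 -0.019 ]
```

{"fn": "jog_arm", "kwargs": {"commands": [[60, -0.1, 0, -0.5, 0], [40, -0.15, 0, -0.2, 0], [40, -0.1, 0, -0.1, 0], [40, -0.1, 0, -0.1, 0]]}}

```text
t: 31.5
tcp_pos: [0.4952, 0.2762, 0.0375]
tool_rot: [0.626, 0.776, 0.038, 0.06]
force: [0.8, -0.4, 0.8]
finger_gap: 0.671
```

{"fn": "jog_arm", "kwargs": {"commands": [[40, -0.05, 0, 1, 0], [40, 0, 0, 3, 0], [40, 0, 0, 4, 0], [40, 0, 0, 4, 0], [40, 0, 0, 4, 0], [40, 0, 0, 4, 0], [40, 0, 0, 4, 0], [40, 0.5, -2, 4, 0]]}}

```text
t: 32.17
tcp_pos: [0.485, 0.2566, 0.3159]
tool_rot: [0.626, 0.778, 0.026, 0.05]
force: [1.4, -0.3, -1.6]
finger_gap: 0.673
```

Run:
```python
from h import *
angs(st());p=snapshot("wrist");angs(st());p=snapshot("wrist");p=snapshot("side");angs(tgt(-.070))
for r in models.pinpoint(p,"jar0_mid")[:5]: print(np.round(r["centre"],3),round(r["score"],2))
```

```text
t 32.17 tcp [0.485  0.2566 0.3159] rot [0.626 0.778 0.026 0.05 ] F [ 1.4 -0.3 -1.6] gap 0.673 q [ 0.31  0.3   1.58 -0.06  1.17  0.12]
jaw 0.2186 lean [ 0.1099 -0.0221]
t 32.22 tcp [0.4903 0.2538 0.3239] rot [0.626 0.777 0.03  0.056] F [ 2.4 -2.   2.8] gap 0.672 q [ 0.31  0.29  1.57 -0.07  1.17  0.12]
jaw 0.2177 lean [ 0.1254 -0.023 ]
grasp [0.4849 0.2552 0.3417] move cm [ 12.44 -29.98] turn -0.067
jaw 0.2147 lean [ 0.1168 -0.0226]
[0.493 0.249 0.319] 0.96
[0.534 0.004 0.012] 0.39
[ 0.761 -0.012  0.002] 0.18
```

{"fn": "jog_arm", "kwargs": {"commands": [[40, 1, -2.5, 0.8, -0.02], [40, 1.5, -3.6, 0, -0.02], [40, 1.5, -3.6, 0, -0.02], [40, 1.5, -3.6, 0, 0], [40, 1.5, -3.6, 0, 0], [40, 1.5, -3.6, 0, 0], [40, 1.5, -3.6, 0, 0], [40, 1.5, -3.6, 0, 0]]}}

```text
t: 33.03
tcp_pos: [0.5851, -0.0224, 0.3011]
tool_rot: [0.645, 0.763, 0.012, 0.03]
force: [0.8, -0.4, -2.1]
finger_gap: 0.667
```

{"fn": "jog_arm", "kwargs": {"commands": [[40, 0.6, -1.5, 0, 0], [40, 0, 0, 0, 0]]}}

```text
t: 33.2
tcp_pos: [0.5912, -0.0449, 0.2945]
tool_rot: [0.648, 0.761, 0.009, 0.026]
force: [-0.4, 0.1, -1.3]
finger_gap: 0.675
```

Run:
```python
from h import *
tgt(-.070);p=snapshot("wrist");p=snapshot("side");angs(tgt(-.070));st()
for r in models.pinpoint(p,"jar0_mid")[:5]: print(np.round(r["centre"],3),round(r["score"],2))
```

```text
grasp [ 0.5899 -0.0444  0.3195] move cm [ 1.94 -0.02] turn -0.012
grasp [ 0.5885 -0.0413  0.3194] move cm [ 2.09 -0.33] turn -0.014
jaw 0.1624 lean [ 0.05   -0.0187]
t 33.3 tcp [ 0.5897 -0.0418  0.2944] rot [0.647 0.762 0.009 0.025] F [ 0.4  1.6 -1.6] gap 0.676 q [-0.26  0.39  1.48 -0.01  1.21 -0.42]
[ 0.591 -0.048  0.293] 0.89
```

{"fn": "jog_arm", "kwargs": {"commands": [[40, 1.1, -0.2, 0, -0.012], [40, 0.9, -0.1, -0.5, 0], [40, 0, 0, -1.5, 0], [40, -0.05, 0, -1.5, 0], [40, -0.05, 0, -1, 0]]}}

```text
t: 33.77
tcp_pos: [0.6122, -0.0362, 0.2502]
tool_rot: [0.648, 0.761, 0.012, 0.027]
force: [0.1, -0.1, -2.3]
finger_gap: 0.672
```

Run:
```python
from h import *
angs(tgt(-.070));st()
```

```text
grasp [ 0.6108 -0.0357  0.2751] move cm [-0.14 -0.89] turn -0.012
jaw 0.1599 lean [ 0.0568 -0.0177]
t 33.77 tcp [ 0.6122 -0.0362  0.2502] rot [0.648 0.761 0.012 0.027] F [ 0.1 -0.1 -2.3] gap 0.672 q [-0.24  0.47  1.49 -0.    1.13 -0.4 ]
```

{"fn": "jog_arm", "kwargs": {"commands": [[40, -0.2, -0.95, 0, -0.01], [40, -0.1, -0.05, -0.5, 0], [40, -0.1, 0, -0.4, 0]]}}

```text
t: 34.02
tcp_pos: [0.6079, -0.0439, 0.2386]
tool_rot: [0.651, 0.759, 0.011, 0.026]
force: [-0.2, 0.6, -2.2]
finger_gap: 0.669
```

Run:
```python
from h import *
angs(tgt(-.070));st()
```

```text
grasp [ 0.6066 -0.0435  0.2635] move cm [ 0.28 -0.11] turn -0.005
jaw 0.1532 lean [ 0.0533 -0.0169]
t 34.02 tcp [ 0.6079 -0.0439  0.2386] rot [0.651 0.759 0.011 0.026] F [-0.2  0.6 -2.2] gap 0.669 q [-0.25  0.48  1.51 -0.    1.1  -0.4 ]
```

{"fn": "jog_arm", "kwargs": {"commands": [[40, 0.1, -0.1, -0.25, 0]]}}

```text
t: 34.1
tcp_pos: [0.6086, -0.0448, 0.2359]
tool_rot: [0.651, 0.759, 0.011, 0.026]
force: [0.5, -0.7, -1.7]
finger_gap: 0.675
```

{"fn": "jog_arm", "kwargs": {"commands": [[40, -0.05, 0, -0.3, 0]]}}

```text
t: 34.18
tcp_pos: [0.6087, -0.0451, 0.2332]
tool_rot: [0.651, 0.759, 0.011, 0.026]
force: [-0.6, 0.1, -1.6]
finger_gap: 0.668
```

{"fn": "jog_arm", "kwargs": {"commands": [[40, -0.05, 0, -0.25, 0]]}}

```text
t: 34.27
tcp_pos: [0.6088, -0.0452, 0.2325]
tool_rot: [0.651, 0.759, 0.012, 0.027]
force: [-5.7, 2.6, 14.6]
finger_gap: 0.673
```

Contact: release and rise, then head for jars C and D.

{"fn": "jog_arm", "kwargs": {"commands": [[60, 0, 0, 0.1, 0], [82, -0.05, 0, -0.05, 0], [82, -0.05, 0, -0.05, 0]]}}

```text
t: 34.52
tcp_pos: [0.6092, -0.0457, 0.2352]
tool_rot: [0.651, 0.758, 0.013, 0.03]
force: [-1.0, -0.2, -0.2]
finger_gap: 0.82
```

{"fn": "jog_arm", "kwargs": {"commands": [[82, 0, 0, 2, 0], [82, 0, 0, 3.8, 0], [85, 0, 0, 4, 0], [85, 0, 2, 1, 0.1]]}}

```text
t: 34.85
tcp_pos: [0.6066, -0.0278, 0.3426]
tool_rot: [0.613, 0.789, 0.011, 0.026]
force: [0.8, -0.7, 1.2]
finger_gap: 0.845
```

Run:
```python
from h import *
angs(st())
p,s=lids(z=.273);angs(st())
p=snapshot("side")
for n in ["jar0_mid","tray_grip"]:
    for r in models.pinpoint(p,n)[:5]: print(n,np.round(r["centre"],3),round(r["score"],2))
```

```text
t 34.85 tcp [ 0.6066 -0.0278  0.3426] rot [0.613 0.789 0.011 0.026] F [ 0.8 -0.7  1.2] gap 0.845 q [-0.23  0.38  1.38 -0.    1.33 -0.48]
jaw 0.2503 lean [ 0.0544 -0.0141]
jaw 0.2503 lean [ 0.0544 -0.0141]
lid [252. 224.  35.] [ 0.6078 -0.045 ] rad 0.0281
lid [240. 292.  28.] [ 0.6138 -0.1099] rad 0.0272
lid [450. 124.  32.] [0.7484 0.0767] rad 0.0322
t 34.9 tcp [ 0.606  -0.0225  0.3426] rot [0.61  0.792 0.013 0.024] F [0.6 0.8 0.7] gap 0.853 q [-0.22  0.37  1.38  0.    1.33 -0.48]
jaw 0.2594 lean [ 0.0545 -0.0086]
jar0_mid [ 0.609 -0.051  0.232] 0.57
jar0_mid [ 0.76  -0.141 -0.003] 0.57
tray_grip [0.6   0.024 0.243] 0.87
tray_grip [ 0.393  0.107 -0.001] 0.75
```

{"fn": "jog_arm", "kwargs": {"commands": [[85, -0.3, 2.5, 0.3, -0.07], [85, -0.5, 3.9, 0, -0.1], [85, -0.5, 3.9, 0, -0.1], [85, -0.5, 3.9, 0, -0.1], [85, -0.5, 3.9, 0, -0.1], [85, -0.5, 3.9, 0, -0.1], [85, -0.5, 3.9, 0, -0.1], [85, -0.5, 3.9, 0, -0.06]]}}

```text
t: 35.72
tcp_pos: [0.5586, 0.2687, 0.3209]
tool_rot: [0.872, 0.49, -0.012, 0.016]
force: [0.8, -0.1, -0.3]
finger_gap: 0.849
```

{"fn": "jog_arm", "kwargs": {"commands": [[85, -0.4, 3.9, -1, 0], [85, -0.4, 3, -3, 0], [85, 0, 1, -4, 0], [85, 0, 0, -4, 0], [85, 0, 0, -4, 0], [85, 0, 0, -2.5, 0], [85, 0, 0, -1, 0]]}}

```text
t: 36.3
tcp_pos: [0.544, 0.3547, 0.1107]
tool_rot: [0.872, 0.489, -0.016, 0.016]
force: [0.1, 0.4, -0.9]
finger_gap: 0.854
```

Run:
```python
from h import *
st();p,s=lids()
for r in models.pinpoint(p,"jar0_mid")[:5]: print(np.round(r["centre"],3),round(r["score"],2))
st()
```

```text
t 36.3 tcp [0.544  0.3547 0.1107] rot [ 0.872  0.489 -0.016  0.016] F [ 0.1  0.4 -0.9] gap 0.854 q [ 0.42  0.72  1.44 -0.04  1.02  0.99]
jaw -0.548 lean [-0.0125 -0.0426]
lid [254. 172.  44.] [0.5579 0.3827] rad 0.0268
lid [222.  18.  37.] [0.5911 0.4711] rad 0.0228
lid [184. 260.  40.] [0.4851 0.3559] rad 0.0311
lid [434.  68.  36.] [0.6949 0.3828] rad 0.0276
lid [292. 118.  56.] [0.5942 0.3994] rad 0.0334
lid [366. 198.  42.] [0.6108 0.3306] rad 0.0294
t 36.4 tcp [0.5445 0.3546 0.1123] rot [ 0.872  0.489 -0.016  0.016] F [ 0.1 -0.7  0.7] gap 0.851 q [ 0.42  0.71  1.44 -0.04  1.02  0.99]
```

{"fn": "jog_arm", "kwargs": {"commands": [[82, 1.0, 2.3, -0.3, 0], [82, 0, 0, -0.2, 0]]}}

```text
t: 36.57
tcp_pos: [0.5565, 0.377, 0.1087]
tool_rot: [0.873, 0.488, -0.015, 0.016]
force: [1.3, -0.3, 0.6]
finger_gap: 0.821
```

Run:
```python
from h import *
st();p,s=lids()
st()
```

```text
t 36.57 tcp [0.5565 0.377  0.1087] rot [ 0.873  0.488 -0.015  0.016] F [ 1.3 -0.3  0.6] gap 0.821 q [ 0.44  0.74  1.38 -0.04  1.05  1.02]
jaw -0.5517 lean [-0.0107 -0.042 ]
lid [254. 216.  43.] [0.5564 0.3812] rad 0.0279
lid [210.  32.  46.] [0.5938 0.4892] rad 0.0276
lid [196. 288.  36.] [0.4912 0.3566] rad 0.0296
lid [436.  98.  36.] [0.6977 0.388 ] rad 0.0273
lid [462.  96.  34.] [0.7196 0.3788] rad 0.0285
lid [294. 144.  44.] [0.6002 0.4072] rad 0.0263
t 36.62 tcp [0.5556 0.3749 0.1087] rot [ 0.873  0.488 -0.016  0.016] F [ 0.2 -0.7  0.2] gap 0.821 q [ 0.44  0.74  1.38 -0.04  1.05  1.02]
```

{"fn": "jog_arm", "kwargs": {"commands": [[82, -0.05, 0.45, -1.5, 0], [82, -0.15, -0.05, -2.2, 0], [82, -0.15, -0.05, -2, 0]]}}

```text
t: 36.87
tcp_pos: [0.5589, 0.3803, 0.059]
tool_rot: [0.873, 0.487, -0.006, 0.017]
force: [-0.3, -0.3, -0.0]
finger_gap: 0.818
```

{"fn": "jog_arm", "kwargs": {"commands": [[82, -0.15, -0.05, -0.5, 0]]}}

```text
t: 36.95
tcp_pos: [0.5561, 0.3788, 0.0519]
tool_rot: [0.874, 0.486, -0.008, 0.017]
force: [-1.3, 0.3, -0.3]
finger_gap: 0.818
```

{"fn": "jog_arm", "kwargs": {"commands": [[82, -0.05, 0, -1.2, 0], [65, -0.1, 0, -0.3, 0], [40, -0.1, 0, -0.1, 0], [40, -0.1, 0, -0.1, 0], [40, -0.1, 0, -0.1, 0]]}}

```text
t: 37.37
tcp_pos: [0.5547, 0.3785, 0.0371]
tool_rot: [0.874, 0.486, -0.004, 0.018]
force: [1.2, -1.2, 0.7]
finger_gap: 0.657
```

Run:
```python
from h import *
angs(st())
```

```text
t 37.37 tcp [0.5547 0.3785 0.0371] rot [ 0.874  0.486 -0.004  0.018] F [ 1.2 -1.2  0.7] gap 0.657 q [ 0.45  0.83  1.42 -0.05  0.89  1.04]
jaw -0.5559 lean [ 0.01   -0.0362]
```

{"fn": "jog_arm", "kwargs": {"commands": [[40, -0.05, 0, 1, 0], [40, 0, 0, 3, 0], [40, 0, 0, 4, 0], [40, 0, 0, 4, 0], [40, 0, 0, 4, 0.06], [40, 0, 0, 4, 0.1], [40, 0, 0, 4, 0.1], [40, 0, -2, 3, 0.1]]}}

```text
t: 38.03
tcp_pos: [0.5422, 0.3563, 0.3101]
tool_rot: [0.768, 0.641, -0.013, 0.019]
force: [1.7, 0.6, -1.5]
finger_gap: 0.659
```

Run:
```python
from h import *
angs(st());p=snapshot("side");angs(tgt(.070))
for r in models.pinpoint(p,"jar0_mid")[:5]: print(np.round(r["centre"],3),round(r["score"],2))
p=snapshot("scene")
for n in ["jar0_mid"]:
  for r in models.pinpoint(p,n)[:5]: print(np.round(r["centre"],3),round(r["score"],2))
tgt(.07);st()
```

```text
t 38.03 tcp [0.5422 0.3563 0.3101] rot [ 0.768  0.641 -0.013  0.019] F [ 1.7  0.6 -1.5] gap 0.659 q [ 0.43  0.5   1.26 -0.04  1.4   0.62]
jaw -0.1796 lean [ 0.0044 -0.0458]
grasp [0.5445 0.3531 0.3423] move cm [  4.41 -25.92] turn 0.326
jaw -0.1784 lean [ 0.0144 -0.0478]
[ 0.609 -0.051  0.23 ] 0.63
[0.761 0.158 0.002] 0.26
[ 0.607 -0.05   0.233] 0.94
grasp [0.5419 0.3543 0.3321] move cm [  4.68 -26.04] turn 0.337
t 38.23 tcp [0.5419 0.353  0.3071] rot [ 0.771  0.637 -0.015  0.019] F [-0.2  1.1 -2.2] gap 0.656 q [ 0.43  0.5   1.26 -0.05  1.4   0.62]
```

{"fn": "jog_arm", "kwargs": {"commands": [[40, 0.5, -2.5, 1, 0.05], [40, 0.7, -3.7, 0, 0.06], [40, 0.7, -3.7, 0, 0.06], [40, 0.7, -3.7, 0, 0.06], [40, 0.7, -3.7, 0, 0.06], [40, 0.7, -3.5, 0, 0.04], [40, 0.5, -2.5, 0, 0], [40, 0, 0, -1, 0]]}}

```text
t: 38.9
tcp_pos: [0.5756, 0.1152, 0.2874]
tool_rot: [0.648, 0.761, -0.026, 0.009]
force: [0.9, 1.1, -1.2]
finger_gap: 0.658
```

Run:
```python
from h import *
angs(tgt(.070));p=snapshot("side");p=snapshot("side")
for r in models.pinpoint(p,"jar0_mid")[:5]: print(np.round(r["centre"],3),round(r["score"],2))
tgt(.07);st()
```

```text
grasp [0.5761 0.1165 0.3123] move cm [ 1.26 -2.27] turn -0.011
jaw 0.1593 lean [-0.0194 -0.052 ]
[ 0.609 -0.051  0.231] 0.61
grasp [0.5733 0.1212 0.3102] move cm [ 1.53 -2.74] turn -0.015
t 39.05 tcp [0.5727 0.12   0.2852] rot [ 0.646  0.762 -0.027  0.006] F [ 0.6 -0.1 -2. ] gap 0.658 q [ 0.04  0.43  1.44 -0.05  1.29 -0.11]
```

{"fn": "jog_arm", "kwargs": {"commands": [[40, 0.8, -1.5, 0, -0.01], [40, 0.7, -1.3, 0, 0], [40, 0, 0, -1, 0], [40, 0, 0, -1.5, 0]]}}

```text
t: 39.38
tcp_pos: [0.5883, 0.0974, 0.2597]
tool_rot: [0.648, 0.761, -0.025, 0.005]
force: [-1.1, -0.0, -1.5]
finger_gap: 0.665
```

Run:
```python
from h import *
angs(tgt(.070));p=snapshot("side")
for r in models.pinpoint(p,"jar0_mid")[:5]: print(np.round(r["centre"],3),round(r["score"],2))
tgt(.07);st()
```

```text
grasp [0.589  0.0986 0.2846] move cm [-0.03 -0.47] turn -0.011
jaw 0.1593 lean [-0.0249 -0.0454]
[ 0.607 -0.05   0.233] 0.91
grasp [0.5865 0.0987 0.2816] move cm [ 0.22 -0.48] turn -0.012
t 39.48 tcp [0.5857 0.0975 0.2566] rot [ 0.648  0.761 -0.028  0.002] F [-1.   0.3 -3.1] gap 0.662 q [ 0.    0.47  1.45 -0.05  1.25 -0.14]
```

{"fn": "jog_arm", "kwargs": {"commands": [[40, 0.2, -0.45, -0.4, -0.01], [40, 0, 0, -0.6, 0], [40, 0, 0, -0.5, 0]]}}

```text
t: 39.73
tcp_pos: [0.5878, 0.0951, 0.2415]
tool_rot: [0.651, 0.759, -0.027, 0.002]
force: [0.2, 0.2, -2.1]
finger_gap: 0.658
```

{"fn": "jog_arm", "kwargs": {"commands": [[40, 0, 0, -0.3, 0]]}}

```text
t: 39.82
tcp_pos: [0.5876, 0.0954, 0.2379]
tool_rot: [0.651, 0.759, -0.028, 0.002]
force: [-0.6, -0.3, -2.2]
finger_gap: 0.66
```

{"fn": "jog_arm", "kwargs": {"commands": [[40, 0, 0, -0.3, 0]]}}

```text
t: 39.9
tcp_pos: [0.5876, 0.0956, 0.2347]
tool_rot: [0.651, 0.759, -0.027, 0.002]
force: [0.5, 0.2, -1.7]
finger_gap: 0.66
```

Run:
```python
from h import *
angs(tgt(.070))
```

```text
grasp [0.5884 0.0967 0.2596] move cm [ 0.02 -0.29] turn -0.004
jaw 0.1518 lean [-0.0327 -0.0442]
```

{"fn": "jog_arm", "kwargs": {"commands": [[40, 0, -0.25, -0.25, 0]]}}

```text
t: 39.98
tcp_pos: [0.5878, 0.0946, 0.2332]
tool_rot: [0.651, 0.759, -0.026, 0.001]
force: [-4.9, 6.2, 16.4]
finger_gap: 0.66
```

{"fn": "jog_arm", "kwargs": {"commands": [[40, 0, 0, -0.3, 0]]}}

```text
t: 40.07
tcp_pos: [0.5877, 0.0953, 0.233]
tool_rot: [0.651, 0.759, -0.025, 0.001]
force: [-6.7, 0.7, 20.0]
finger_gap: 0.658
```

{"fn": "jog_arm", "kwargs": {"commands": [[40, 0, 0, -0.3, 0]]}}

```text
t: 40.15
tcp_pos: [0.5876, 0.0954, 0.233]
tool_rot: [0.651, 0.759, -0.025, 0.002]
force: [-5.8, -0.4, 12.4]
finger_gap: 0.661
```

Floor reached: release, rise and go to jar C at (0.483, 0.354).

{"fn": "jog_arm", "kwargs": {"commands": [[60, 0, 0, 0.1, 0], [82, 0, 0, 0, 0], [82, 0, 0, 0, 0]]}}

```text
t: 40.4
tcp_pos: [0.5887, 0.0954, 0.237]
tool_rot: [0.651, 0.759, -0.023, 0.004]
force: [0.5, 0.3, -0.1]
finger_gap: 0.819
```

{"fn": "jog_arm", "kwargs": {"commands": [[82, 0, 0, 2, 0], [82, 0, 0, 3.8, 0], [85, 0, 1, 4, 0.01], [85, -1.5, 3.6, 0, 0.015], [85, -1.5, 3.6, 0, 0.015], [85, -1.5, 3.6, 0, 0.015], [85, -1.5, 3.6, -1, 0.01], [85, -1.5, 3.6, -2, 0]]}}

```text
t: 41.07
tcp_pos: [0.5202, 0.2825, 0.3138]
tool_rot: [0.631, 0.775, -0.017, 0.011]
force: [1.4, -0.2, -0.4]
finger_gap: 0.851
```

{"fn": "jog_arm", "kwargs": {"commands": [[85, -1.5, 3.5, -3, 0], [85, -0.8, 1.5, -4, 0], [85, 0, 0, -4, 0], [85, 0, 0, -4, 0], [85, 0, 0, -3, 0], [85, 0, 0, -1, 0]]}}

```text
t: 41.57
tcp_pos: [0.4954, 0.3399, 0.1245]
tool_rot: [0.626, 0.779, -0.009, 0.013]
force: [0.1, 0.1, -0.1]
finger_gap: 0.852
```

Run:
```python
from h import *
st();p,s=lids()
st()
p=snapshot("side")
for n in ["jar0_mid"]:
  for r in models.pinpoint(p,n)[:5]: print(np.round(r["centre"],3),round(r["score"],2))
```

```text
t 41.57 tcp [0.4954 0.3399 0.1245] rot [ 0.626  0.779 -0.009  0.013] F [ 0.1  0.1 -0.1] gap 0.852 q [ 0.43  0.64  1.58 -0.04  0.93  0.24]
jaw 0.217 lean [ 0.0088 -0.0301]
lid [246. 186.  41.] [0.4831 0.3556] rad 0.0278
lid [402.  52.  31.] [0.5641 0.4698] rad 0.0237
lid [474. 204.  25.] [0.6666 0.3816] rad 0.0261
lid [506. 222.  25.] [0.7168 0.3742] rad 0.0325
t 41.62 tcp [0.4947 0.3395 0.1235] rot [ 0.626  0.779 -0.01   0.012] F [-0.6 -1.  -1.2] gap 0.849 q [ 0.43  0.64  1.58 -0.04  0.93  0.24]
[ 0.609 -0.051  0.234] 0.84
[0.764 0.16  0.001] 0.75
[0.599 0.024 0.242] 0.18
```

{"fn": "jog_arm", "kwargs": {"commands": [[82, -1.15, 1.45, -0.5, 0], [82, -0.05, 0, -2, 0], [82, -0.1, -0.05, -1.8, 0]]}}

```text
t: 41.97
tcp_pos: [0.4931, 0.358, 0.0932]
tool_rot: [0.627, 0.778, 0.003, 0.019]
force: [0.0, -0.8, -0.1]
finger_gap: 0.825
```

Run:
```python
from h import *
st();p,s=lids()
st()
```

```text
t 41.97 tcp [0.4931 0.358  0.0932] rot [0.627 0.778 0.003 0.019] F [ 0.  -0.8 -0.1] gap 0.825 q [ 0.46  0.68  1.6  -0.04  0.84  0.27]
jaw 0.2143 lean [ 0.0332 -0.0186]
lid [240. 230.  47.] [0.4827 0.3563] rad 0.0289
lid [414.  68.  37.] [0.5596 0.4729] rad 0.0243
lid [ 62. 118.  32.] [0.3615 0.4022] rad 0.023
t 42.02 tcp [0.4911 0.3572 0.0902] rot [0.628 0.778 0.001 0.017] F [-0.4 -0.1 -1.4] gap 0.817 q [ 0.46  0.69  1.6  -0.04  0.84  0.27]
```

{"fn": "jog_arm", "kwargs": {"commands": [[82, -0.75, -0.1, -0.4, 0], [82, -0.1, -0.05, -1.6, 0]]}}

```text
t: 42.18
tcp_pos: [0.4863, 0.3574, 0.0747]
tool_rot: [0.628, 0.778, 0.005, 0.02]
force: [0.5, 0.1, 0.8]
finger_gap: 0.82
```

{"fn": "jog_arm", "kwargs": {"commands": [[82, -0.2, -0.05, -1.5, 0], [82, -0.15, 0, -1.3, 0]]}}

```text
t: 42.35
tcp_pos: [0.4851, 0.3578, 0.05]
tool_rot: [0.628, 0.778, 0.009, 0.021]
force: [-0.8, 0.3, -0.2]
finger_gap: 0.816
```

Run:
```python
from h import *
angs(st())
```

```text
t 42.35 tcp [0.4851 0.3578 0.05  ] rot [0.628 0.778 0.009 0.021] F [-0.8  0.3 -0.2] gap 0.816 q [ 0.47  0.74  1.64 -0.05  0.73  0.29]
jaw 0.2127 lean [ 0.0447 -0.0126]
```

{"fn": "jog_arm", "kwargs": {"commands": [[82, -0.15, -0.15, -1.1, 0], [65, -0.1, 0, -0.3, 0], [40, -0.1, 0, -0.1, 0], [40, -0.1, 0, -0.1, 0], [40, -0.1, 0, -0.1, 0]]}}

```text
t: 42.77
tcp_pos: [0.4826, 0.3572, 0.0388]
tool_rot: [0.629, 0.777, 0.013, 0.024]
force: [0.2, 0.4, -1.8]
finger_gap: 0.662
```

{"fn": "jog_arm", "kwargs": {"commands": [[40, -0.05, 0, 1, 0], [40, 0, 0, 3, 0], [40, 0, 0, 4, 0], [40, 0, 0, 4, 0], [40, 0, 0, 4, 0], [40, 0, 0, 4, 0], [40, 0, 0, 4, 0], [40, 0.5, -2, 3.5, 0]]}}

```text
t: 43.43
tcp_pos: [0.4761, 0.3359, 0.3199]
tool_rot: [0.628, 0.778, 0.006, 0.018]
force: [1.5, -0.4, -2.8]
finger_gap: 0.659
```

Run:
```python
from h import *
angs(tgt(.138));p=snapshot("side");p=snapshot("scene")
angs(tgt(.138));st()
```

```text
grasp [0.4752 0.3363 0.3449] move cm [ 10.34 -17.52] turn -0.066
jaw 0.2138 lean [ 0.0357 -0.0136]
grasp [0.4794 0.334  0.3497] move cm [  9.92 -17.29] turn -0.062
jaw 0.2098 lean [ 0.0484 -0.0121]
t 43.53 tcp [0.4806 0.3337 0.3247] rot [0.629 0.777 0.011 0.023] F [ 0.3  1.2 -1.7] gap 0.663 q [ 0.43  0.37  1.44 -0.03  1.3   0.23]
```

{"fn": "jog_arm", "kwargs": {"commands": [[40, 1.5, -2.2, -0.5, -0.02], [40, 1.9, -3, -0.5, -0.02], [40, 1.9, -3, -0.5, -0.02], [40, 1.9, -3, -0.5, 0], [40, 1.3, -2.2, -0.5, 0], [40, 0.8, -1.2, 0, 0], [40, 0, 0, 0, 0]]}}

```text
t: 44.12
tcp_pos: [0.5711, 0.1826, 0.3027]
tool_rot: [0.652, 0.758, 0.013, 0.022]
force: [-0.2, 0.5, -1.8]
finger_gap: 0.657
```

Run:
```python
from h import *
angs(tgt(.138));p=snapshot("side");p=snapshot("scene")
angs(tgt(.138));st()
```

```text
grasp [0.5699 0.1829 0.3276] move cm [ 0.88 -2.18] turn -0.002
jaw 0.1502 lean [ 0.0505 -0.0103]
grasp [0.568  0.1853 0.3275] move cm [ 1.06 -2.42] turn -0.004
jaw 0.1523 lean [ 0.0484 -0.0087]
t 44.22 tcp [0.5692 0.1851 0.3026] rot [0.651 0.759 0.012 0.021] F [ 0.   0.6 -1.2] gap 0.663 q [ 0.14  0.4   1.45 -0.02  1.25 -0.01]
```

{"fn": "jog_arm", "kwargs": {"commands": [[40, 0.5, -1.2, -0.5, 0], [40, 0.5, -1.2, -1, 0], [40, 0, 0, -1, 0], [40, -0.05, 0, -1, 0]]}}

```text
t: 44.55
tcp_pos: [0.578, 0.1632, 0.2674]
tool_rot: [0.649, 0.76, 0.015, 0.022]
force: [-0.2, -0.5, -2.2]
finger_gap: 0.659
```

Run:
```python
from h import *
angs(tgt(.138));p=snapshot("side");p=snapshot("scene")
angs(tgt(.138));st()
```

```text
grasp [0.5767 0.1633 0.2924] move cm [ 0.19 -0.22] turn -0.01
jaw 0.1575 lean [ 0.0523 -0.0064]
grasp [0.575  0.1633 0.2905] move cm [ 0.36 -0.22] turn -0.01
jaw 0.1577 lean [ 0.0464 -0.0071]
t 44.65 tcp [0.5762 0.1631 0.2655] rot [0.649 0.76  0.012 0.02 ] F [-0.4  0.  -1.4] gap 0.658 q [ 0.1   0.44  1.49 -0.01  1.16 -0.06]
```

{"fn": "jog_arm", "kwargs": {"commands": [[40, 0.25, -0.2, -0.8, -0.01], [40, 0, 0, -0.9, 0], [40, -0.05, 0, -0.5, 0]]}}

```text
t: 44.9
tcp_pos: [0.5787, 0.1622, 0.2426]
tool_rot: [0.653, 0.757, 0.013, 0.021]
force: [0.2, 0.4, -2.1]
finger_gap: 0.657
```

Run:
```python
from h import *
angs(tgt(.138));st()
```

```text
grasp [0.5775 0.1624 0.2675] move cm [ 0.11 -0.13] turn -0.0
jaw 0.1482 lean [ 0.0486 -0.0068]
t 44.9 tcp [0.5787 0.1622 0.2426] rot [0.653 0.757 0.013 0.021] F [ 0.2  0.4 -2.1] gap 0.657 q [ 0.09  0.46  1.52 -0.01  1.11 -0.05]
```

{"fn": "jog_arm", "kwargs": {"commands": [[40, 0.05, -0.12, -0.35, 0], [40, 0, 0, -0.25, 0]]}}

```text
t: 45.07
tcp_pos: [0.5786, 0.1613, 0.2348]
tool_rot: [0.653, 0.757, 0.013, 0.02]
force: [-0.7, -0.4, -0.8]
finger_gap: 0.659
```

{"fn": "jog_arm", "kwargs": {"commands": [[40, 0, 0, -0.3, 0]]}}

```text
t: 45.15
tcp_pos: [0.5787, 0.1618, 0.2328]
tool_rot: [0.653, 0.757, 0.013, 0.02]
force: [-5.9, 1.9, 21.9]
finger_gap: 0.659
```

{"fn": "jog_arm", "kwargs": {"commands": [[40, 0, 0, -0.25, 0]]}}

```text
t: 45.23
tcp_pos: [0.5787, 0.1618, 0.2327]
tool_rot: [0.652, 0.758, 0.013, 0.02]
force: [-5.8, -1.5, 17.2]
finger_gap: 0.656
```

{"fn": "jog_arm", "kwargs": {"commands": [[60, 0, 0, 0.1, 0], [82, -0.05, 0, 0, 0], [82, -0.05, 0, 0, 0]]}}

```text
t: 45.48
tcp_pos: [0.5791, 0.1622, 0.2364]
tool_rot: [0.652, 0.758, 0.015, 0.022]
force: [1.0, -0.8, 0.1]
finger_gap: 0.822
```

{"fn": "jog_arm", "kwargs": {"commands": [[82, 0, 0, 2, 0], [82, 0, 0, 3.8, 0], [85, 0, 0, 4, 0], [85, -2, 3, 1, 0], [85, -2, 3, 0, 0], [85, -2, 3, 0, 0], [85, -2, 3, 0, 0], [85, 0, 0, 0, 0]]}}

```text
t: 46.15
tcp_pos: [0.4989, 0.2841, 0.3499]
tool_rot: [0.655, 0.755, 0.019, 0.023]
force: [-0.3, -0.0, 1.0]
finger_gap: 0.849
```

Run:
```python
from h import *
st();a=[]
for v in ("scene","side","wrist"):
    p=snapshot(v)
    for n in ["jar0_mid","tray_grip","left_head","right_head"]:
        for r in models.pinpoint(p,n)[:5]:
            if r["score"]>.4: print(v,n,np.round(r["centre"],3),round(r["score"],2))
    a.append(cv2.resize(p["image"][100:250,140:340] if v!="wrist" else p["image"],(400,300),interpolation=cv2.INTER_CUBIC))
b=np.vstack([np.hstack(a[:2]),np.hstack([a[2],cv2.resize(p["image"][200:380,100:340],(400,300))])])
cv2.imwrite("pics/c16.png",b[:,:,::-1])
lids(z=.273,vmax=384)
```

```text
t 46.15 tcp [0.4989 0.2841 0.3499] rot [0.655 0.755 0.019 0.023] F [-0.3 -0.   1. ] gap 0.849 q [ 0.33  0.32  1.44 -0.02  1.32  0.2 ]
scene jar0_mid [ 0.606 -0.051  0.234] 0.91
scene tray_grip [0.601 0.027 0.246] 0.78
scene tray_grip [0.582 0.159 0.233] 0.63
scene tray_grip [ 0.602  0.021 -0.001] 0.52
side jar0_mid [ 0.612 -0.051  0.231] 0.85
side tray_grip [0.6   0.026 0.242] 0.79
side right_head [ 0.617 -0.115  0.232] 0.68
jaw 0.1354 lean [ 0.0601 -0.0055]
lid [398. 226.  25.] [0.6309 0.2704] rad 0.026
lid [304. 236.  37.] [0.5471 0.255 ] rad 0.0322
```

View pics/c16.png

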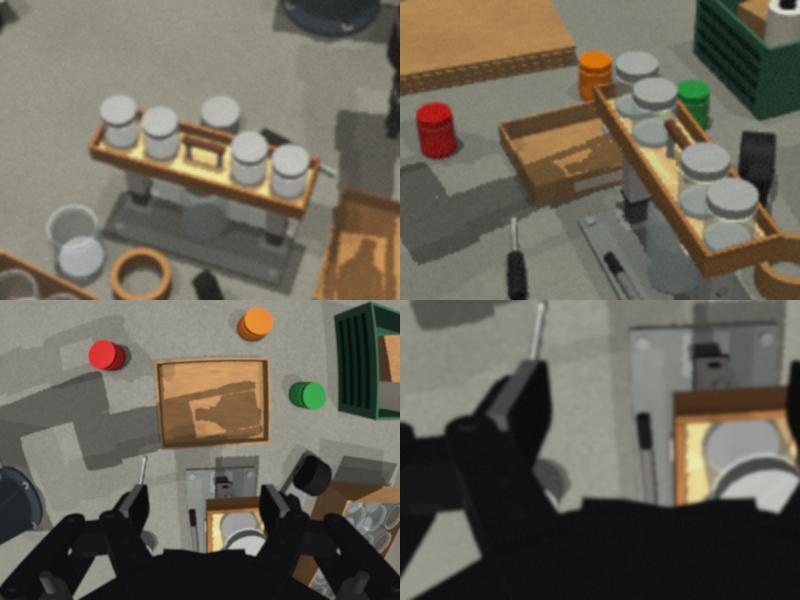

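The picture shows all four jars upright on the tray, two on each side of the bar. The tray is level over both heads, the carton is empty, and the gripper is clear.

```bash
python3 -c "
from h import *
print(workorder.sign_off());st()"
```

```text
the job is handed in; nothing more can be done
None
the job is handed in; nothing more can be done
```

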